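# Make up a shaft kit in the parts tray

## Robot

A 6-joint arm with a two-finger parallel gripper is mounted at the origin on a cart in front of the work surface, level with it; the furniture and walls round the work are solid. World frame = base frame: x ahead of the robot, y to its left, z up, the work surface at z = 0. Lengths are in m, angles in rad, forces in N, time in s.
With the tool pointing down it reaches from about 0.375 to 0.9 m from the base axis. Payload 3.1 kg.
Tool frame: the origin (TCP) lies midway between the tips of the shut fingers; the grasp point (between the pads) lies 19 mm behind it; z points along the fingers, y is the direction in which the jaws open and shut (so a half turn about z gives the same grasp; the last joint's range is limited). The gripper opens to 85 mm and grips with 20 to 120 N. Pads are 22 mm wide; open, the fingers measure 114 mm over their backs; the gripper's body (76 mm by 85 mm) begins 54 mm behind the grasp point. The pads swing forward as they close: fully open they stand 13 mm farther back than shut.
Start: joints at [-1.433, 0.527, 1.433, -0, 1.181, -0.178], TCP at [0.194, -0.594, 0.197] pointing down, gripper open.
Joint ranges: [-3.08, 3.08], [-0.75, 2.2], [0.22, 2.44], [-1.43, 4.57], [0, 2.65], [-2.85, 2.85]. Speed limits (rad/s): [2.79, 2.79, 3.14, 3.14, 3.14, 3.14].

## Interface

Orientations are given as a unit quaternion [w, x, y, z].
In Python, from station import bot gives the robot as it stands.
- The arm moves only by the tool play_rows, never from a script. Its argument "moves" is a list of rows, each a list of 6 numbers: the shift along the tool's x, y, z in cm, then the turn, a rotation vector about the tool's x, y, z in rad. A call has 1 to 10 rows; each row is the pose to reach, as a shift and turn from the pose measured when the call began, along the tool's axes at that moment; what a row does not reach only later rows make up. A row lasts 1/10 s, in which the tool goes at most 50 mm and 8.59 degrees, less where a joint would pass 70% of its speed; a pose out of reach is approached as far as the arm can. A call with a gripper value outside its range is refused whole. "claw" is the finger opening in cm, from 0 to 8.54, set as the call begins (left out, the last holds). The fingers move at their own pace and stop on an object; "force" is the grip in N (left out, the last holds). Time passes only in rows, so rows that repeat a pose let the fingers close. It gives the time, the measured TCP pose, the force and the opening at its end, in the units of the state.
- bot.get_obs(): the state, without advancing time (a new reading comes with each control period).
- bot.get_image(name): name is "scene" or "side" or "wrist"; returns the picture (480x640x3 uint8, red, green, blue); there is no depth.
- bot.get_calibration(name): a dict with "mtx" (3x3 intrinsics, pixels), "origin" and "rotation" of the camera in the world; the wrist camera has in their place "hand_eye" (4x4, takes a point from camera to tool coordinates, whose origin is the TCP and whose axes are the flange's). Camera axes: x right, y up, looking along -z (the intrinsics and any distortion apply to the point x, -y, -z); pixel columns grow to the right and rows downward; lengths in m; the calibration is good to about 2 mm. A picture is of the moment at which its call begins: read the wrist's pose just before it. get_calibration takes no time and is no camera call.
- bot.job_done(): hands the job in, once; it reports no verdict.
The state is a dict: "time_s": time; "joint_pos": joint angles; "joint_velocities": joint speeds; "joint_efforts": joint torques, N m; "tcp_pos": TCP position; "eef_rot": TCP orientation; "wrist_force": force on the tool from outside, world axes, zero at the start; "moment": the same for the moment, N m; "width": finger opening in m.
Only numpy, scipy, OpenCV 4.12 (cv2) and the standard library are available. Lean on these libraries where they do the work, as an engineer would, in place of code of your own. Each camera call takes 0.05 s, during which the arm holds its last target.

## Task

Make up the shaft kit in the dark grey steel tray: stand the round stepped shaft in the small deep cup, set the brass bushing flat in the wide shallow dish, and lay the small set collar flat in the round pocket under the sliding gate, closing the gate fully again over it. The hexagonal stand-off and the steel knob are not part of the kit, so leave them where they are.

Things in the scene. Friction and masses are not known exactly. Their poses are not given: they have to be found in the camera images.
- shaft_mid (a point): Plain steel stepped round shaft, standing on end on the desk: 21 mm diameter, 73 mm tall, with a thinner spigot at its top (grip below it). This point is its centre, 36.5 mm above its foot; z points up its axis. The other upright part, the brass stand-off, is shorter and six-sided.
- bushing_mid (a point): Brass bushing standing flat on the desk, a thick round ring: 34 mm diameter, 26 mm tall, bored through the middle. This point is its centre, 13 mm above its underside; z points up.
- collar_mid (a point): Small steel set collar lying flat on the desk, a round ring: 23 mm diameter, 12 mm tall. This point is its centre, 6 mm above its underside; z points up. The steel knob is wider and taller (36 x 22 mm) and has no bore.
- standoff_mid (a point): Look-alike, leave it: brass hexagonal stand-off standing on end, 16 mm across flats, 52 mm tall with a thin stud on top. This point is its centre, 26 mm above its foot. Mind the fixed grey letter-tray stand on the desk, x 0.50 to 0.75, y -0.05 to 0.29, 178 mm high: lift over it or go round.
- knob_mid (a point): Look-alike, leave it: round steel knob, 36 mm diameter, 22 mm tall, no bore. This point is its centre, 11 mm above its underside.
- shaft_cup: Target of the shaft: small deep round white cup fixed on the floor of the fixed tray (215 x 315 mm, rim 22 mm above the desk). 51 mm outside, 38 mm inside diameter, rim 14 mm and inner floor 3 mm above its underside. Origin: centre of its underside, 2 mm above the desk; z up. Cup and dish stand 84 mm apart, either way round.
- bushing_dish: Target of the bushing: wide shallow round white dish, fixed on the tray floor. 64 mm outside, 54 mm inside diameter, rim 7 mm above its underside, inner floor 3 mm above its underside (so the rim stands 4 mm over the floor). Origin: centre of its underside, 2 mm above the desk; z up.
- collar_pocket (a point): Centre of the collar pocket's floor, 5 mm over the desk, in the cassette on the tray; seen through the gate's bars. Black rim 46 mm inside, 3 mm high. x: the way the gate opens (away from robot, yaw -0.1 to -0.45). Above this floor: side rails 25 mm high, inner faces at y = +-53 mm; end wall 14 mm high at x = -40 mm; fully open gate's edge at x = +34 mm, 16 to 20 mm high.
- gate_knob (a point): Centre of the top face of the gate's upright black round knob: 18 mm diameter, straight, free for 27 mm below its top; the gate plate (barred aluminium, 76 mm in x, 116 mm wide) lies 30 mm below this point. It moves with the gate along the pocket's x; with the gate shut it is 29 mm in +x from the pocket centre, 55 mm above the desk.
- gate (a joint): Opening of the sliding gate, m: 0 shut (covers the pocket), 0.072 fully open (knob slid away from the robot along +x of the pocket). It starts shut or up to 0.02 open, moves with about 1 to 2 N and stays where it is left; stops at both ends.

How it is judged:
By the outcome, as a careful person would: the job done as asked, in the order asked, and still so for the second after the job is handed in, with the robot touching nothing.
It also fails if it takes over 120 s, if anything falls off the work surface, if the arm or the gripper's body presses on something with over 40 N, if the wrist force passes 120 N, or if a joint passes its speed limit or range.

## Working session

There is one attempt and no reset: what is moved stays moved. The work goes in short steps, Python scripts to look and compute and a tool call to move; the robot and the scene stay as the last step left them, time stands still between calls to the robot, and variables do not carry over. Pictures are saved under pics/ and viewed, and the job is handed in when it is done.

Besides the shell and the picture viewer there is one more tool, called after "Request:" in YAML: its name, and indented under it one key for each argument. play_rows: Moves the arm, as the interface text tells. Its arguments: {"type":"object","properties":{"moves":{"type":"array","items":{"type":"array","items":{"type":"number"}}},"claw":{"type":"number"},"force":{"type":"number"}},"required":["moves"]}

```bash
mkdir -p pics; ls; python3 - <<'E'
from station import bot
import cv2
o=bot.get_obs(); print(o)
for n in ["scene","side","wrist"]:
    c=bot.get_calibration(n); print(n,c)
    cv2.imwrite(f"pics/{n}0.png",bot.get_image(n)[:,:,::-1])
E
```

```text
pics
{'time_s': 0.0, 'joint_pos': array([-1.43352108e+00,  5.28454329e-01,  1.43391881e+00,  3.62494071e-05,
        1.18140375e+00, -1.78495460e-01]), 'joint_velocities': array([-6.61760942e-04, -1.58335263e-03,  4.88931783e-04, -1.29781095e-05,
       -6.43890869e-05, -5.97941632e-04]), 'joint_efforts': array([-8.07908782e-04, -4.42354739e+01, -1.78027493e+01, -1.55436037e-04,
        8.48536205e-03,  1.63600026e-05]), 'tcp_pos': array([ 0.19402365, -0.59328119,  0.19563573]), 'eef_rot': array([-1.09154222e-03,  9.87562474e-01,  1.57223306e-01,  3.92639105e-05]), 'wrist_force': array([-0.13551221, -0.05187836,  0.35824684]), 'moment': array([ 0.01675644, -0.0050197 , -0.04764318]), 'width': 0.08545502331253492}
scene {'mtx': array([[454.62487569,   0.        , 325.85041934],
       [  0.        , 454.62487569, 237.9374178 ],
       [  0.        ,   0.        ,   1.        ]]), 'origin': array([0.22495119, 0.68441148, 0.6499396 ]), 'rotation': array([-0.1821453 , -0.08587076,  0.44743171,  0.87135192])}
side {'mtx': array([[544.03862453,   0.        , 318.48831796],
       [  0.        , 544.03862453, 237.15386452],
       [  0.        ,   0.        ,   1.        ]]), 'origin': array([ 0.24898364, -1.4921282 ,  0.59459054]), 'rotation': array([ 0.81615907,  0.56843669, -0.05953893, -0.08496598])}
wrist {'mtx': array([[391.64084457,   0.        , 317.81026763],
       [  0.        , 391.64084457, 238.27717641],
       [  0.        ,   0.        ,   1.        ]]), 'hand_eye': array([[ 8.10286556e-04,  9.51460965e-01,  3.07768380e-01,
         7.88581134e-02],
       [ 9.99999664e-01, -8.08144206e-04, -1.34414777e-04,
         2.16301919e-04],
       [ 1.20830820e-04,  3.07768385e-01, -9.51461301e-01,
        -1.78261765e-01],
       [ 0.00000000e+00,  0.00000000e+00,  0.00000000e+00,
         1.00000000e+00]])}
```

View pics/scene0.png

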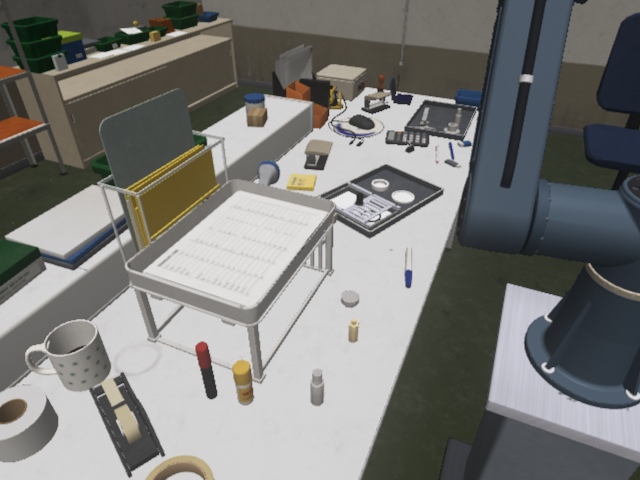

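View pics/side0.png

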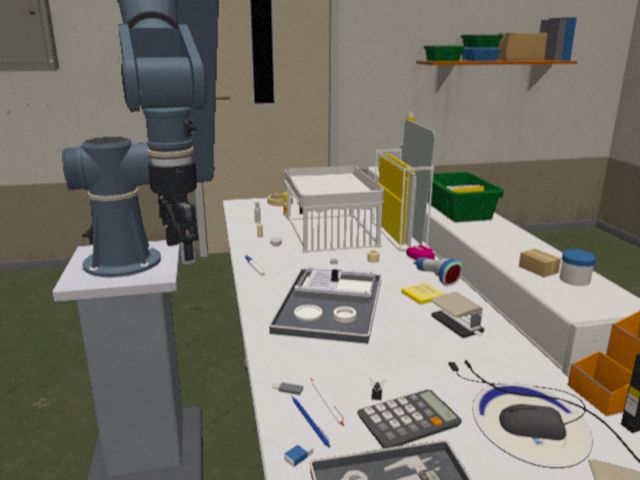

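View pics/wrist0.png

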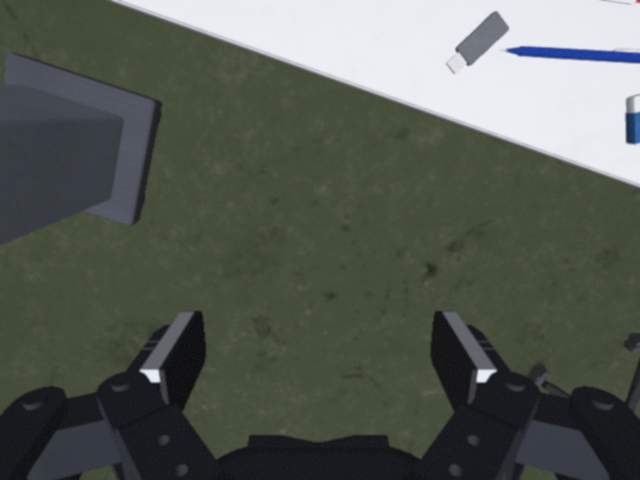

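```bash
cat > h.py <<'E'
import numpy as np, cv2
from scipy.spatial.transform import Rotation as R
from station import bot
def rot(q): return R.from_quat([q[1],q[2],q[3],q[0]]).as_matrix()
def cam(n,o=None):
    c=bot.get_calibration(n); 
    if n!="wrist": return c["mtx"],np.array(c["origin"]),rot(c["rotation"])
    T=np.eye(4);T[:3,:3]=rot(o["eef_rot"]);T[:3,3]=o["tcp_pos"]
    X=T@c["hand_eye"]; return c["mtx"],X[:3,3],X[:3,:3]
def px2w(C,u,v,z):
    K,p,Rm=C; d=Rm@np.array([(u-K[0,2])/K[0,0],-(v-K[1,2])/K[1,1],-1]); return p+d*(z-p[2])/d[2]
def w2px(C,P):
    K,p,Rm=C; c=Rm.T@(np.array(P)-p); return np.array([K[0,0]*c[0]/-c[2]+K[0,2],-K[1,1]*c[1]/-c[2]+K[1,2]])
def snap(n,name,crop=None,scale=1):
    o=bot.get_obs(); im=bot.get_image(n)[:,:,::-1]
    cv2.imwrite(f"pics/{name}_raw.png",im)
    if crop: x0,y0,x1,y1=crop; im=im[y0:y1,x0:x1]
    if scale!=1: im=cv2.resize(im,None,fx=scale,fy=scale,interpolation=cv2.INTER_CUBIC)
    cv2.imwrite(f"pics/{name}.png",im); return o,im
def rel(o,P,yaw=None):
    """moves from pose o to TCP pos P, tool down with tool y axis at yaw-> cm, rotvec"""
    Rm=rot(o["eef_rot"]); d=Rm.T@(np.array(P)-o["tcp_pos"])*100
    if yaw is None: t=np.zeros(3)
    else:
        best=None
        for k in (0,np.pi):
            a=yaw+k; y=np.array([np.cos(a),np.sin(a),0]);z=np.array([0,0,-1.]);x=np.cross(y,z)
            r=R.from_matrix(Rm.T@np.stack([x,y,z],1)).as_rotvec()
            if best is None or np.linalg.norm(r)<np.linalg.norm(best): best=r
        t=best
    print("shift cm",d.round(2),"turn",t.round(3),"n rows>=",np.linalg.norm(d)/5,np.linalg.norm(t)/0.15)
E
python3 - <<'E'
from h import *
s=cam("side");c=cam("scene")
for n,C,u,v,z in [("shaft",c,317,403,0),("shaft",s,257,222,0),("standoff",s,260,236,0),("knob",c,349.5,294,.022),("knob",s,276,241,.011),("collar",s,334,261,.012),("bush",s,373,255,.02),("traycup",s,345,313,.016),("dish",s,308,312,.009),("gknob",s,335,271,.055),("gknob2",c,363,198,.055)]:
    print(n,px2w(C,u,v,z).round(3))
im=cv2.imread("pics/side0_raw.png") if 0 else cv2.imread("pics/side0.png")
cv2.imwrite("pics/sidecrop.png",cv2.resize(im[180:350,220:420],None,fx=3.5,fy=3.5,interpolation=cv2.INTER_CUBIC))
im=cv2.imread("pics/scene0.png")
cv2.imwrite("pics/scenecrop.png",cv2.resize(im[150:420,250:450],None,fx=2.2*1,fy=2.2,interpolation=cv2.INTER_CUBIC))
E
```

```text
shaft [0.405 0.28  0.   ]
shaft [0.407 0.271 0.   ]
standoff [0.402 0.13  0.   ]
knob [0.441 0.039 0.022]
knob [0.442 0.046 0.011]
collar [ 0.577 -0.144  0.012]
bush [ 0.69  -0.143  0.02 ]
traycup [ 0.53  -0.449  0.016]
dish [ 0.452 -0.415  0.009]
gknob [ 0.541 -0.306  0.055]
gknob2 [ 0.525 -0.276  0.055]
```

View pics/sidecrop.png

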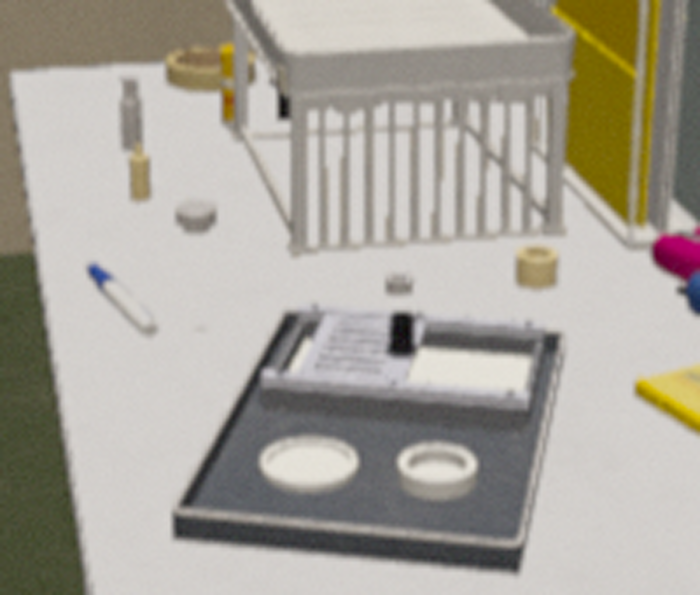

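View pics/scenecrop.png

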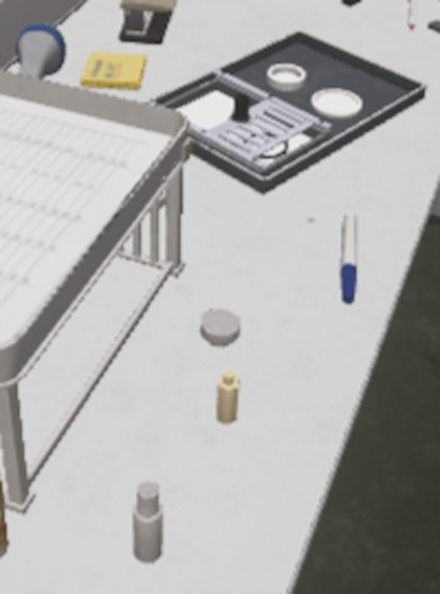

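```bash
python3 - <<'E'
from h import *
o=bot.get_obs(); rel(o,[0.45,-0.3,0.33],-np.pi/2)
E
```

```text
shift cm [ 33.44 -19.97 -13.37] turn [-0.002 -0.     0.316] n rows>= 8.236548426058015 2.105509988888282
```

Request:
play_rows:
  moves:
    - [8, -5, -8, 0, 0, 0.1]
    - [12, -8, -12, 0, 0, 0.2]
    - [16, -10, -13.4, 0, 0, 0.316]
    - [20, -12, -13.4, 0, 0, 0.316]
    - [24, -14, -13.4, 0, 0, 0.316]
    - [28, -17, -13.4, 0, 0, 0.316]
    - [31, -19, -13.4, 0, 0, 0.316]
    - [33.4, -20, -13.4, 0, 0, 0.316]
    - [33.4, -20, -13.4, 0, 0, 0.316]
    - [33.4, -20, -13.4, 0, 0, 0.316]

```text
time_s: 1.15
tcp_pos: [0.4513, -0.2968, 0.3304]
eef_rot: [-0.001, 1.0, 0.003, 0.0]
wrist_force: [0.2, -1.3, -0.2]
width: 0.0851
```

```bash
python3 - <<'E'
from h import *
o,im=snap("wrist","w1"); print(o["time_s"],o["tcp_pos"],o["eef_rot"],o["joint_pos"])
import pickle; pickle.dump(o,open("w1.pkl","wb"))
E
```

```text
1.15 [ 0.45131296 -0.29679547  0.33038524] [-1.25252703e-03  9.99995994e-01  2.52560862e-03  2.53129758e-04] [-0.79001657  0.27863701  1.45947111  0.00214866  1.40491346  0.77537222]
```

View pics/w1.png

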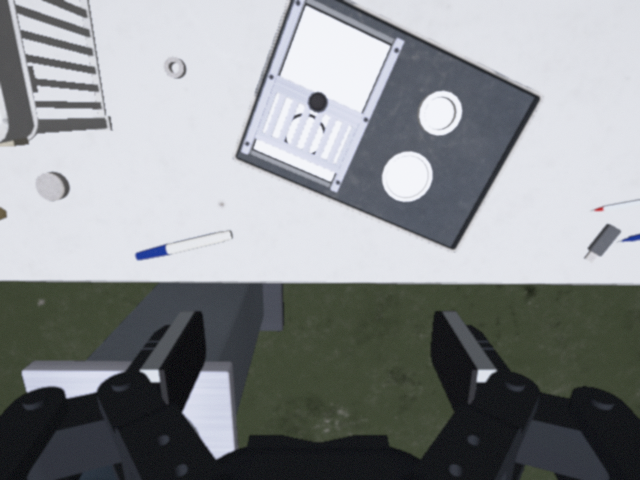

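```bash
python3 - <<'E'
from h import *
import pickle
im=cv2.imread("pics/w1_raw.png"); cv2.imwrite("pics/w1z.png",cv2.resize(im[0:255,150:490],None,fx=2.3,fy=2.3,interpolation=cv2.INTER_CUBIC))
o=pickle.load(open("w1.pkl","rb"));C=cam("wrist",o)
for n,u,v,z in [("cup",440.5,113,.016),("dish",406.5,176.5,.009),("gk",318,101.5,.055),("pocket",306,132,.007),("collar",176,67.5,.012),("knob",51,186,.022),("railBL",246,147,.03),("railTL",297,4,.03),("railTR",398,43,.03),("railBR",336,186,.03)]:
    print(n,px2w(C,u,v,z).round(4))
a=px2w(C,440.5,113,.016);b=px2w(C,406.5,176.5,.009);print(np.linalg.norm((a-b)[:2]))
E
```

```text
cup [ 0.5296 -0.4427  0.016 ]
dish [ 0.4523 -0.4093  0.009 ]
gk [ 0.5409 -0.296   0.055 ]
pocket [ 0.5063 -0.2813  0.007 ]
collar [ 0.5785 -0.1297  0.012 ]
knob [0.4396 0.0383 0.022 ]
railBL [ 0.4896 -0.2102  0.03  ]
railTL [ 0.6405 -0.2728  0.03  ]
railTR [ 0.6031 -0.3841  0.03  ]
railBR [ 0.4433 -0.3187  0.03  ]
0.08422778977495905
```

View pics/w1z.png

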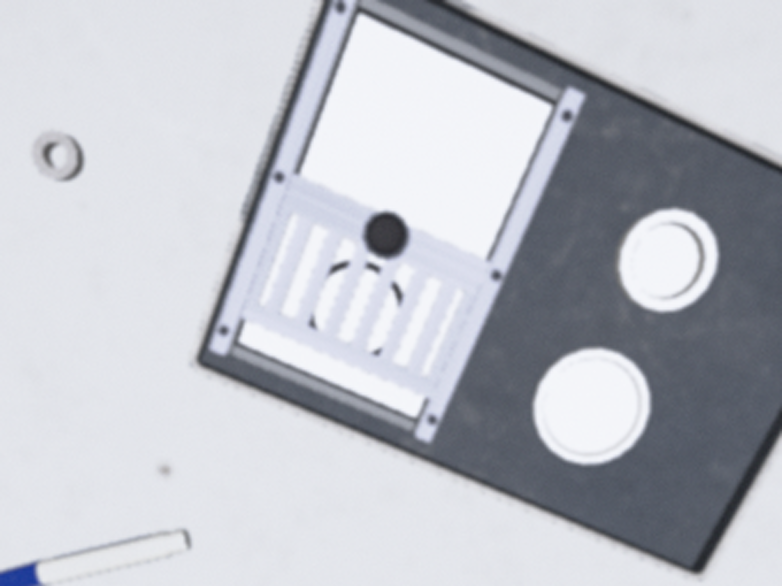

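Request:
play_rows:
  moves:
    - [-1, -5, 0, 0, 0, 0]
    - [-2, -10, 0, 0, 0, 0]
    - [-3, -15, 0, 0, 0, 0]
    - [-4, -20, 0, 0, 0, 0]
    - [-5, -25, 0, 0, 0, 0]
    - [-6, -30, 0, 0, 0, 0]
    - [-7, -35, 0, 0, 0, 0]
    - [-7, -40, 2, 0, 0, 0]
    - [-7, -45, 4, 0, 0, 0]
    - [-7, -50, 6, 0, 0, 0]

```text
time_s: 2.2
tcp_pos: [0.3788, 0.1842, 0.2778]
eef_rot: [-0.001, 1.0, 0.001, 0.001]
wrist_force: [1.6, 0.5, 0.2]
width: 0.0854
```

Request:
play_rows:
  moves:
    - [0, -4, 2, 0, 0, 0]
    - [0, -5, 4, 0, 0, 0]
    - [0, -5, 4, 0, 0, 0]

```text
time_s: 2.5
tcp_pos: [0.3769, 0.234, 0.2354]
eef_rot: [0.001, 1.0, 0.002, -0.002]
wrist_force: [-1.1, 0.2, -0.2]
width: 0.0853
```

```bash
python3 - <<'E'
from h import *
o,im=snap("wrist","w2"); print(o["time_s"],o["tcp_pos"],o["eef_rot"],o["joint_pos"])
import pickle; pickle.dump(o,open("w2.pkl","wb"))
E
```

```text
2.5 [0.37693285 0.23397347 0.2353759 ] [ 6.59977467e-04  9.99995456e-01  1.60734030e-03 -2.46347712e-03] [3.02482683e-01 2.30537914e-01 1.81277711e+00 2.23442266e-04
 1.10337445e+00 1.86996313e+00]
```

View pics/w2.png

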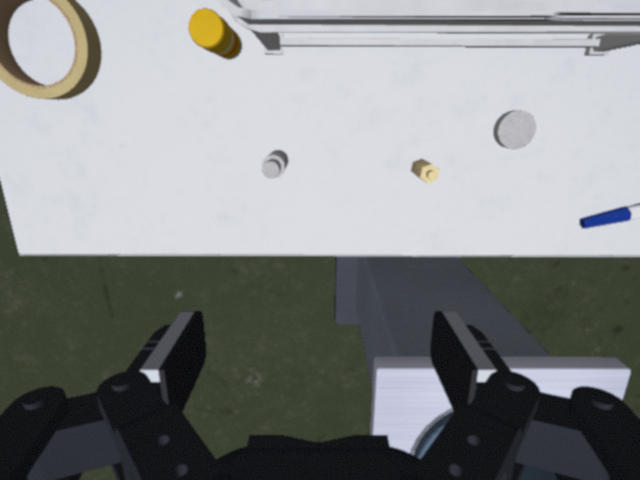

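```bash
python3 - <<'E'
from h import *
import pickle
im=cv2.imread("pics/w2_raw.png"); cv2.imwrite("pics/w2z.png",cv2.resize(im[130:200,240:310],None,fx=8,fy=8,interpolation=cv2.INTER_CUBIC))
o=pickle.load(open("w2.pkl","rb"));C=cam("wrist",o)
for n,u,v,z in [("top",271,169,.073),("foot",278,162,.0)]: print(n,px2w(C,u,v,z).round(4))
P=[.41,.275,0]; print(w2px(C,P),w2px(C,[.41,.275,.073]))
E
```

```text
top [0.4077 0.2741 0.073 ]
foot [0.4045 0.2751 0.    ]
[277.93734171 156.61136268] [269.85393938 166.29647356]
```

View pics/w2z.png

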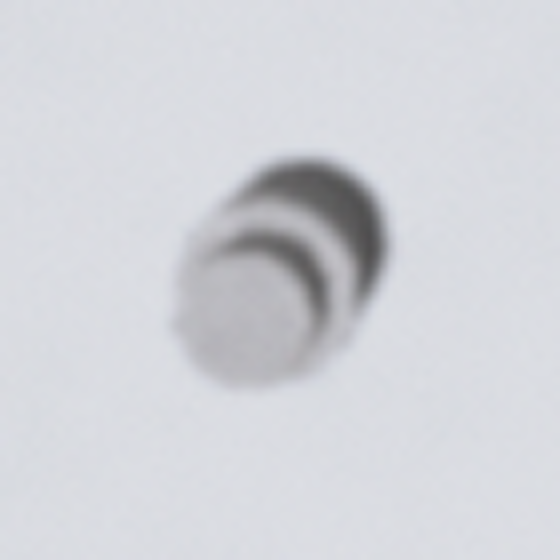

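```bash
python3 - <<'E'
from h import *
o=bot.get_obs(); rel(o,[0.4075,0.2745,0.13],-np.pi/2)
E
```

```text
shift cm [ 2.99 -4.11 10.66] turn [0.001 0.002 0.002] n rows>= 2.3624674118627964 0.021577160141472148
```

Request:
play_rows:
  moves:
    - [2.5, -3.5, 2, 0, 0, 0]
    - [3, -4.1, 7, 0, 0, 0]
    - [3, -4.1, 10.7, 0, 0, 0]
    - [3, -4.1, 10.7, 0, 0, 0]
    - [3, -4.1, 10.7, 0, 0, 0]

```text
time_s: 3.05
tcp_pos: [0.4087, 0.2732, 0.1306]
eef_rot: [0.001, 1.0, -0.0, -0.001]
wrist_force: [1.1, -0.0, 0.6]
width: 0.0853
```

```bash
python3 - <<'E'
from h import *
o,im=snap("wrist","w3"); print(o["time_s"],o["tcp_pos"],o["eef_rot"])
C=cam("wrist",o); print(w2px(C,[.4075,.2745,0]),w2px(C,[.4075,.2745,.073])); rel(o,[0.4075,0.2745,0.023],-np.pi/2)
E
```

```text
3.05 [0.40874091 0.27315131 0.13058448] [ 5.58146757e-04  9.99999292e-01 -1.19070195e-04 -1.04456332e-03]
[315.66644393 214.8516433 ] [315.1874496  243.88673527]
shift cm [-0.1  -0.15 10.76] turn [ 0.001  0.002 -0.   ] n rows>= 2.1520017427781797 0.01587069255091184
```

View pics/w3.png

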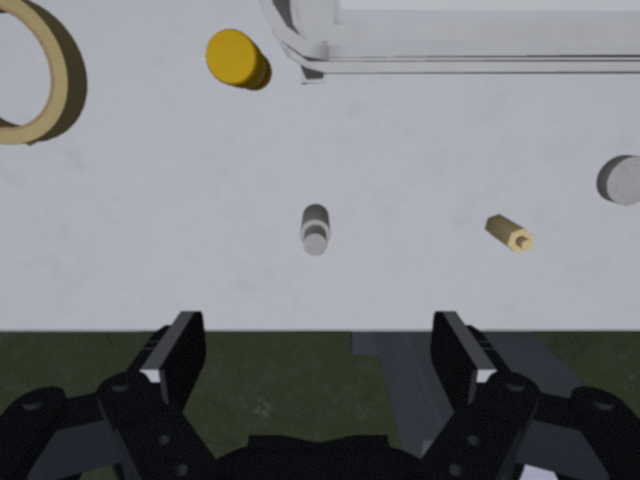

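Request:
play_rows:
  moves:
    - [-0.1, -0.1, 4, 0, 0, 0]
    - [-0.1, -0.1, 8, 0, 0, 0]
    - [-0.1, -0.1, 10, 0, 0, 0]
    - [-0.1, -0.1, 10.8, 0, 0, 0]
    - [-0.1, -0.1, 10.8, 0, 0, 0]
    - [-0.1, -0.1, 10.8, 0, 0, 0]

```text
time_s: 3.7
tcp_pos: [0.4104, 0.2752, 0.0254]
eef_rot: [-0.001, 1.0, -0.0, 0.002]
wrist_force: [0.4, 0.6, -0.7]
width: 0.0852
```

Request:
play_rows:
  moves:
    - [0, 0, 0, 0, 0, 0]
    - [0, 0, 0, 0, 0, 0]
    - [0, 0, 0, 0, 0, 0]
    - [0, 0, 0, 0, 0, 0]
    - [0, 0, 0, 0, 0, 0]
    - [0, 0, 0, 0, 0, 0]
    - [0, 0, 0, 0, 0, 0]
    - [0, 0, 0, 0, 0, 0]
    - [0, 0, 0, 0, 0, 0]
  claw: 0
  force: 50

```text
time_s: 4.6
tcp_pos: [0.4106, 0.2753, 0.0259]
eef_rot: [-0.001, 1.0, -0.0, 0.003]
wrist_force: [-0.6, -1.5, 4.6]
width: 0.0183
```

Request:
play_rows:
  moves:
    - [0, 0, 0, 0, 0, 0]
    - [0, 0, 0, 0, 0, 0]

```text
time_s: 4.8
tcp_pos: [0.4106, 0.2753, 0.0259]
eef_rot: [-0.001, 1.0, -0.0, 0.002]
wrist_force: [-0.4, -0.6, 2.8]
width: 0.019
```

```bash
python3 - <<'E'
from h import *
o,im=snap("wrist","w4"); print(o["time_s"],o["tcp_pos"],o["width"],o["wrist_force"])
snap("scene","s4",(240,300,400,460),4)
E
```

```text
4.8 [0.41060567 0.27530337 0.02591912] 0.01899518710114306 [-0.44053615 -0.58136803  2.78625612]
```

View pics/w4.png

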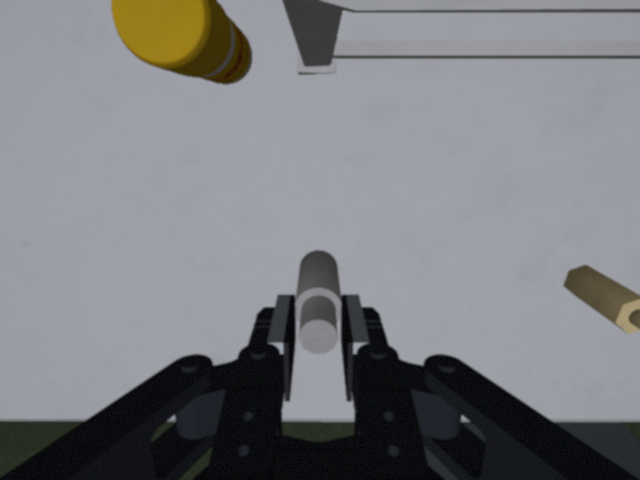

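View pics/s4.png

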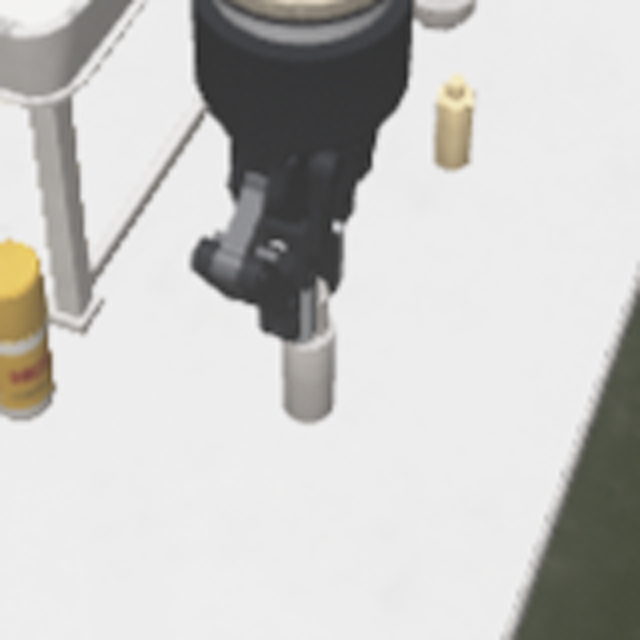

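Request:
play_rows:
  moves:
    - [0, 0, 0, 0, 0, 0]
    - [0, 0, 0, 0, 0, 0]
    - [0, 0, 0, 0, 0, 0]
    - [-0.25, 0, 0.6, 0, 0, 0]
    - [-0.25, 0, 1.2, 0, 0, 0]
    - [-0.25, 0, 1.4, 0, 0, 0]
    - [-0.25, 0, 1.4, 0, 0, 0]
  claw: 5

```text
time_s: 5.6
tcp_pos: [0.4078, 0.2752, 0.0113]
eef_rot: [-0.001, 1.0, -0.0, 0.002]
wrist_force: [-0.2, 0.4, -0.2]
width: 0.0506
```

Request:
play_rows:
  moves:
    - [0, 0, 0, 0, 0, 0]
    - [0, 0, 0, 0, 0, 0]
    - [0, 0, 0, 0, 0, 0]
    - [0, 0, 0, 0, 0, 0]
    - [0, 0, 0, 0, 0, 0]
    - [0, 0, 0, 0, 0, 0]
    - [0, 0, 0, 0, 0, 0]
    - [0, 0, 0, 0, 0, 0]
    - [0, 0, 0, 0, 0, 0]
  claw: 0
  force: 50

```text
time_s: 6.5
tcp_pos: [0.4079, 0.2752, 0.0114]
eef_rot: [-0.001, 1.0, -0.0, 0.002]
wrist_force: [-0.3, 0.2, 3.1]
width: 0.0195
```

```bash
python3 - <<'E'
from h import *
o,im=snap("wrist","w5"); print(o["time_s"],o["tcp_pos"],o["width"],o["wrist_force"])
snap("scene","s5",(240,300,400,460),4)
E
```

```text
6.5 [0.40788128 0.27522173 0.01142532] 0.019473827168003693 [-0.32941294  0.20657678  3.07792763]
```

View pics/w5.png

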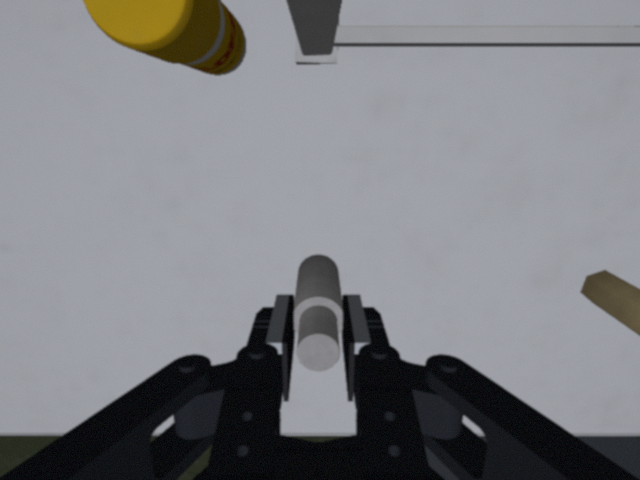

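View pics/s5.png

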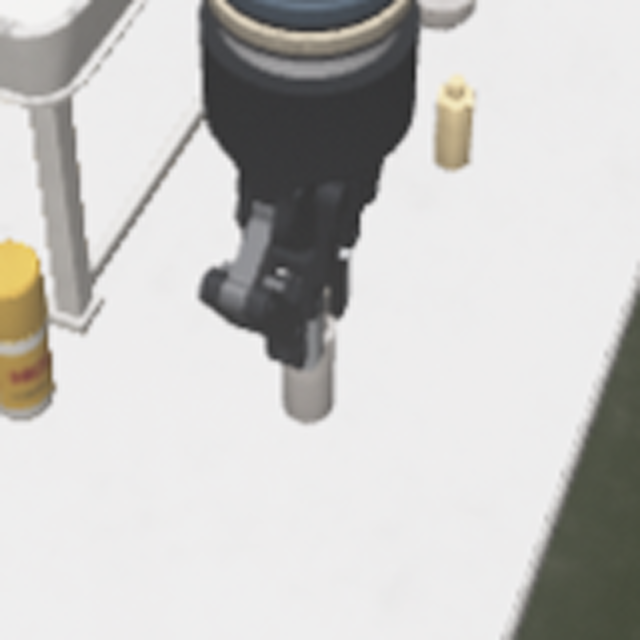

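Request:
play_rows:
  moves:
    - [0, 0, -3, 0, 0, 0]
    - [0, 0, -7, 0, 0, 0]
    - [0, 0, -12, 0, 0, 0]
    - [0, 0, -17, 0, 0, 0]
    - [0, 4, -20, 0, 0, 0]
    - [0, 9, -20, 0, 0, 0]
    - [0, 14, -20, 0, 0, 0]
    - [0, 19, -20, 0, 0, 0]
    - [0, 24, -20, 0, 0, 0]
    - [0, 29, -20, 0, 0, 0]

```text
time_s: 7.6
tcp_pos: [0.4061, -0.0167, 0.2107]
eef_rot: [-0.001, 1.0, 0.0, 0.002]
wrist_force: [1.0, 0.6, -1.6]
width: 0.0197
```

Request:
play_rows:
  moves:
    - [0, 5, 0, 0, 0, 0]
    - [0, 10, 0, 0, 0, 0]
    - [1, 15, 0, 0, 0, 0]
    - [3, 19, 0, 0, 0, 0]
    - [5, 23, 0, 0, 0, 0]
    - [7, 27, 1, 0, 0, 0]
    - [9, 31, 2, 0, 0, 0]
    - [10, 35, 4, 0, 0, 0]
    - [11, 39, 6, 0, 0, 0]
    - [12, 42, 8, 0, 0, 0]

```text
time_s: 8.6
tcp_pos: [0.5261, -0.4389, 0.1285]
eef_rot: [-0.001, 1.0, -0.0, 0.001]
wrist_force: [0.4, -0.6, -1.1]
width: 0.0196
```

```bash
python3 - <<'E'
from h import *
o,im=snap("wrist","w6"); print(o["time_s"],o["tcp_pos"],o["eef_rot"],o["width"],o["wrist_force"],o["joint_pos"])
import pickle; pickle.dump(o,open("w6.pkl","wb"))
C=cam("wrist",o); print(w2px(C,[.5296,-.4427,.016]))
E
```

```text
8.6 [ 0.52610266 -0.43885317  0.1284618 ] [-9.12462255e-04  9.99998784e-01 -4.46388308e-04  1.18291206e-03] 0.01961673978686094 [ 0.36836887 -0.56133854 -1.1016265 ] [-0.85942291  0.68207683  1.33104679  0.00330137  1.12830754  0.71085282]
[322.77598239 215.47337985]
```

View pics/w6.png

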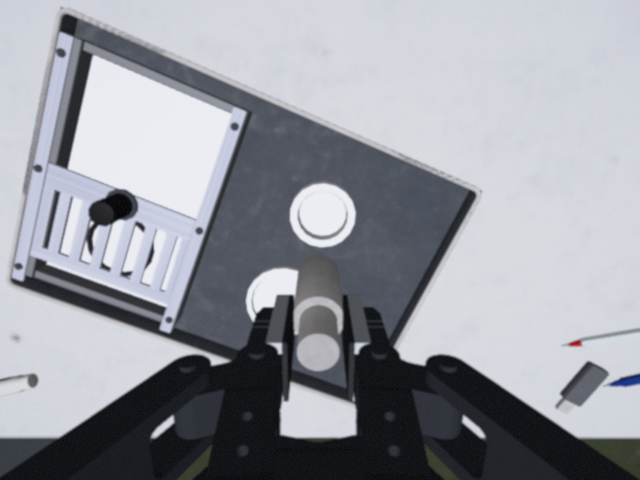

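```bash
python3 - <<'E'
from h import *
import pickle
im=cv2.imread("pics/w6_raw.png"); cv2.imwrite("pics/w6z.png",cv2.resize(im[160:380,220:420],None,fx=2.7,fy=2.7,interpolation=cv2.INTER_CUBIC))
o=pickle.load(open("w6.pkl","rb"));C=cam("wrist",o)
for dx in (-.003,0,.003):
  print(dx,[w2px(C,o["tcp_pos"]+[dx,0,h]).round(1) for h in (.0616,-.0114)])
print(np.linalg.norm(px2w(C,322,215,.016)-px2w(C,355,215,.016)), px2w(C,322.3,215,.016))
rel(o,[.5297,-.4425,.018])
E
```

```text
-0.003 [array([316.7, 358.8]), array([317.4, 275.6])]
0 [array([316.7, 351.4]), array([317.4, 270.3])]
0.003 [array([316.7, 343.8]), array([317.4, 265. ])]
0.025256381725122096 [ 0.52997343 -0.44233423  0.016     ]
shift cm [ 0.33  0.38 11.05] turn [0. 0. 0.] n rows>= 2.21161022995553 0.0
```

View pics/w6z.png

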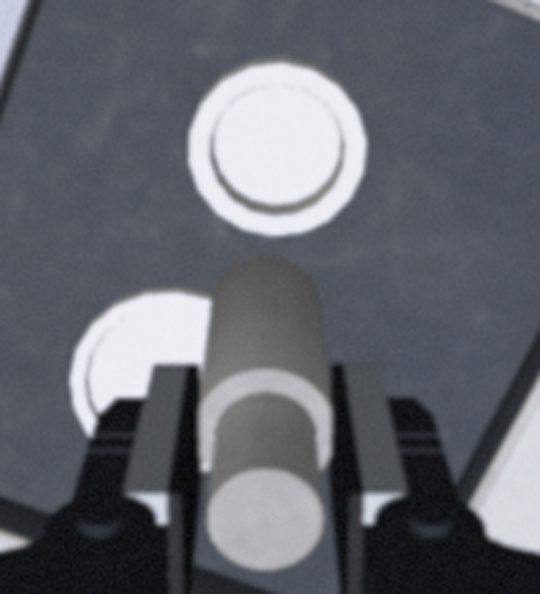

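Request:
play_rows:
  moves:
    - [0.35, 0.4, 3, 0, 0, 0]
    - [0.35, 0.4, 6, 0, 0, 0]
    - [0.35, 0.4, 8, 0, 0, 0]
    - [0.35, 0.4, 9, 0, 0, 0]
    - [0.35, 0.4, 9, 0, 0, 0]

```text
time_s: 9.15
tcp_pos: [0.5286, -0.4453, 0.0319]
eef_rot: [-0.002, 1.0, -0.001, -0.001]
wrist_force: [0.0, 0.4, -0.3]
width: 0.0198
```

```bash
python3 - <<'E'
from h import *
o=bot.get_obs(); rel(o,[.5297,-.4427,.0165]); print(o["tcp_pos"],o["eef_rot"])
E
```

```text
shift cm [ 0.11 -0.26  1.54] turn [0. 0. 0.] n rows>= 0.3135919294311003 0.0
[ 0.52860288 -0.44531391  0.0319212 ] [-2.04135999e-03  9.99996622e-01 -1.42741741e-03 -7.42136682e-04]
```

Request:
play_rows:
  moves:
    - [0.1, -0.25, 0, 0, 0, 0]
    - [0.1, -0.25, 0.5, 0, 0, 0]
    - [0.1, -0.25, 1, 0, 0, 0]
    - [0.1, -0.25, 1.3, 0, 0, 0]
    - [0.1, -0.25, 1.4, 0, 0, 0]
    - [0.1, -0.25, 1.4, 0, 0, 0]

```text
time_s: 9.75
tcp_pos: [0.5295, -0.4428, 0.0179]
eef_rot: [-0.002, 1.0, -0.001, -0.001]
wrist_force: [-1.0, 0.3, -1.8]
width: 0.0195
```

```bash
python3 - <<'E'
from h import *
o,im=snap("wrist","w7"); print(o["tcp_pos"],o["wrist_force"])
snap("side","d7",(270,230,390,350),5)
E
```

```text
[ 0.52952289 -0.44275615  0.01785842] [-1.04503735  0.29168016 -1.76580642]
```

View pics/w7.png

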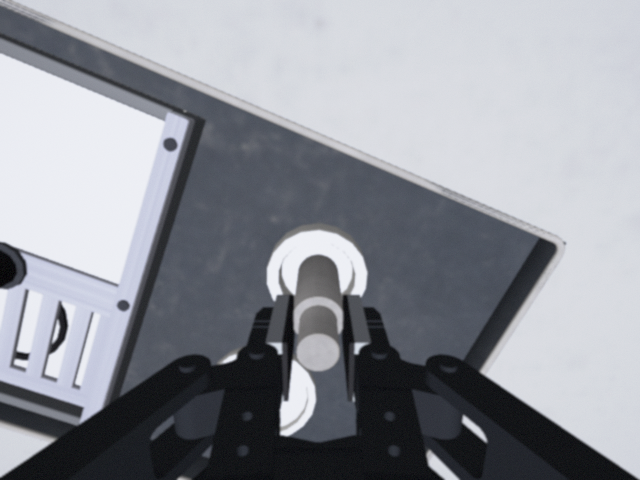

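View pics/d7.png

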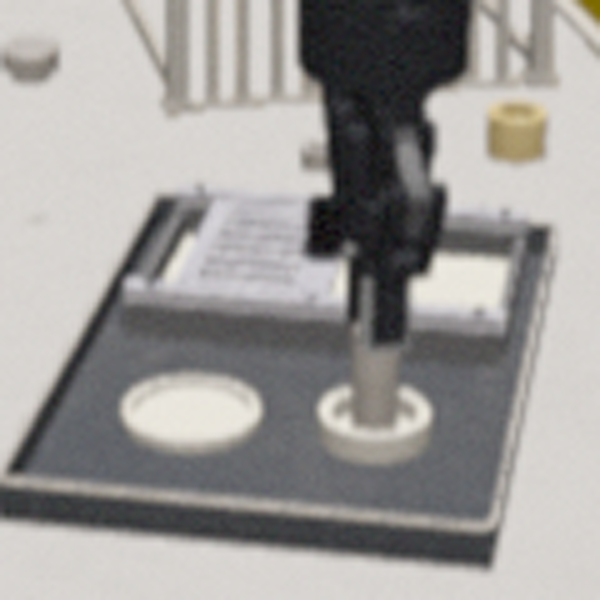

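Shaft is centred in the cup, about 1.5 mm over its floor. Lower the last bit and release gently, then lift.

Request:
play_rows:
  moves:
    - [0, 0, 0.1, 0, 0, 0]
    - [0, 0, 0.2, 0, 0, 0]
    - [0, 0, 0.2, 0, 0, 0]

```text
time_s: 10.15
tcp_pos: [0.5298, -0.4432, 0.0165]
eef_rot: [-0.002, 1.0, -0.001, -0.0]
wrist_force: [-0.2, -0.0, 0.5]
width: 0.0197
```

Request:
play_rows:
  moves:
    - [0, 0, 0, 0, 0, 0]
    - [0, 0, 0, 0, 0, 0]
    - [0, 0, 0, 0, 0, 0]
    - [0, 0, 0, 0, 0, 0]
    - [0, 0, 0, 0, 0, 0]
    - [0, 0, -2, 0, 0, 0]
    - [0, 0, -5, 0, 0, 0]
    - [0, 0, -9, 0, 0, 0]
    - [0, 0, -13, 0, 0, 0]
    - [0, 0, -15, 0, 0, 0]
  claw: 5

```text
time_s: 11.15
tcp_pos: [0.5314, -0.4452, 0.171]
eef_rot: [0.001, 1.0, -0.001, 0.002]
wrist_force: [0.6, -1.4, 0.1]
width: 0.0498
```

```bash
python3 - <<'E'
from h import *
o,im=snap("wrist","w8"); print(o["tcp_pos"],o["wrist_force"],o["joint_pos"])
snap("side","d8",(270,180,430,340),4)
rel(o,[.6,-.2,.25])
E
```

```text
[ 0.53143308 -0.44522216  0.17095922] [ 0.57310827 -1.42769565  0.13244656] [-0.85889847  0.64622958  1.27390836  0.00163786  1.21786531  0.71414675]
shift cm [  6.82 -24.53  -7.92] turn [0. 0. 0.] n rows>= 5.3322705335550555 0.0
```

View pics/w8.png

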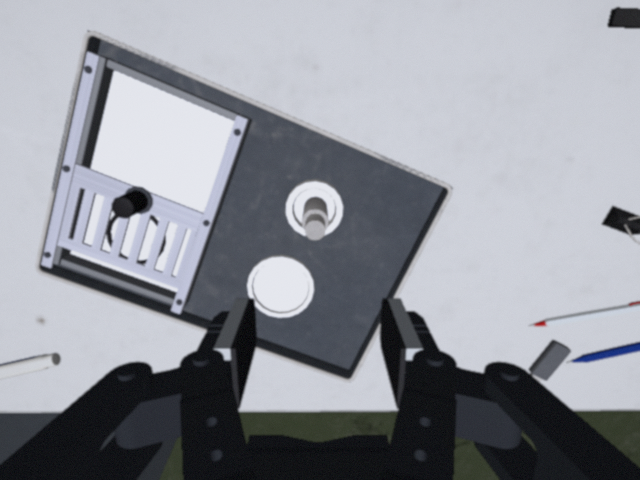

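View pics/d8.png

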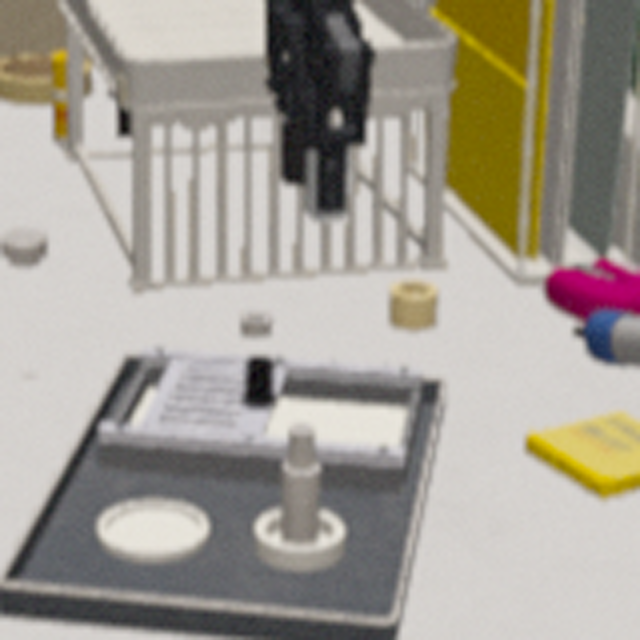

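Request:
play_rows:
  moves:
    - [1, -3, -2, 0, 0, 0.13]
    - [2, -6, -4, 0, 0, 0.26]
    - [4, -9, -5, 0, 0, 0.4]
    - [6, -12, -5, 0, 0, 0.54]
    - [8, -15, -5, 0, 0, 0.68]
    - [9, -18, -5, 0, 0, 0.82]
    - [10, -21, -5, 0, 0, 0.96]
    - [11, -24, -5, 0, 0, 1.1]
    - [12, -26.5, -5, 0, 0, 1.24]
    - [13, -26.5, -5, 0, 0, 1.35]
  claw: 8.5

```text
time_s: 12.25
tcp_pos: [0.6616, -0.1763, 0.2189]
eef_rot: [-0.0, 0.779, -0.626, 0.0]
wrist_force: [0.4, -0.9, 0.3]
width: 0.0849
```

Request:
play_rows:
  moves:
    - [0, 0, 0, 0, 0, 0]
    - [0, 0, 0, 0, 0, 0]

```text
time_s: 12.45
tcp_pos: [0.6604, -0.1755, 0.2169]
eef_rot: [0.0, 0.78, -0.625, -0.001]
wrist_force: [-0.3, -0.3, 0.0]
width: 0.085
```

```bash
python3 - <<'E'
from h import *
o,im=snap("wrist","w9"); print(o["tcp_pos"],o["eef_rot"],o["joint_pos"])
import pickle; pickle.dump(o,open("w9.pkl","wb"))
E
```

```text
[ 0.6604447  -0.17546196  0.21694515] [ 2.32248599e-04  7.80332746e-01 -6.25362795e-01 -1.45840984e-03] [-4.22968004e-01  5.91486599e-01  1.24792037e+00  2.89462425e-04
  1.30512603e+00  2.49894640e+00]
```

View pics/w9.png

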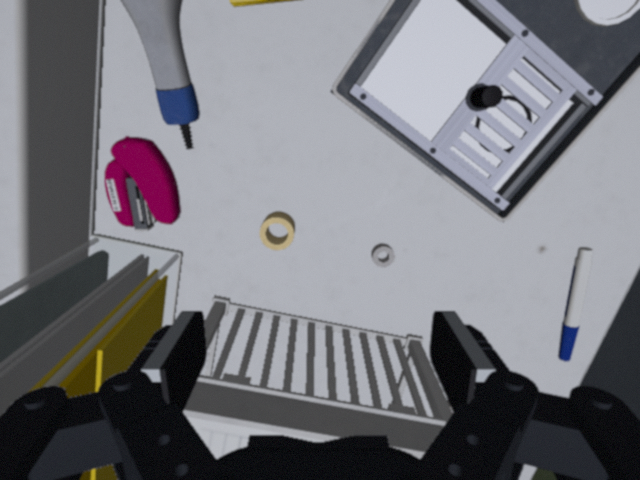

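```bash
python3 - <<'E'
from h import *
import pickle
im=cv2.imread("pics/w9_raw.png"); cv2.imwrite("pics/w9z.png",cv2.resize(im[200:280,250:410],None,fx=5,fy=5,interpolation=cv2.INTER_CUBIC))
o=pickle.load(open("w9.pkl","rb"));C=cam("wrist",o)
for n,u,v,z in [("bush",278,231.5,.026),("collar",383,256,.012),("pocket",505,124,.006),("gk",484,96,.055)]: print(n,px2w(C,u,v,z).round(4))
E
```

```text
bush [ 0.6909 -0.1341  0.026 ]
collar [ 0.5793 -0.1272  0.012 ]
pocket [ 0.5002 -0.2804  0.006 ]
gk [ 0.5473 -0.2939  0.055 ]
```

View pics/w9z.png

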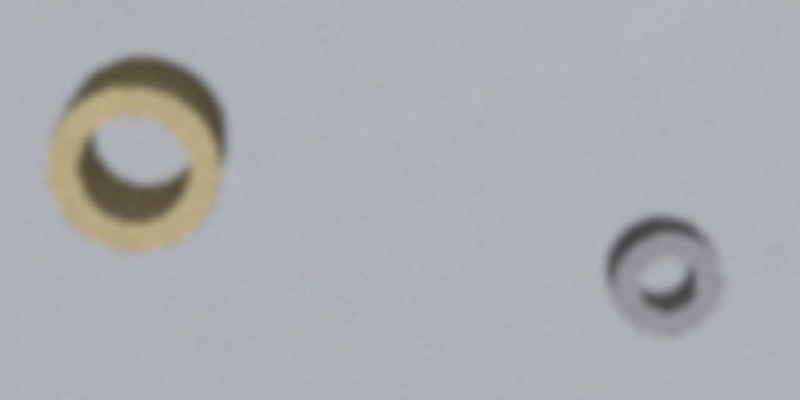

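```bash
python3 - <<'E'
from h import *
import pickle
C=cam("wrist",dict(eef_rot=[0,1,0,0],tcp_pos=np.zeros(3)))
for x in (.011,-.011):
  for h in (0,.01,.02,.03,.04): print(x,h,w2px(C,[x,.0105,h]).round(1),w2px(C,[x,.042,h]).round(1))
im=cv2.imread("pics/w5_raw.png"); cv2.imwrite("pics/w5z.png",cv2.resize(im[240:440,220:420],None,fx=3,fy=3,interpolation=cv2.INTER_CUBIC))
o=pickle.load(open("w9.pkl","rb"));C=cam("wrist",o)
for n,u,v,z in [("bush",277.2,233.4,.026),("collar",383.4,257,.012)]: print(n,px2w(C,u,v,z).round(4))
E
```

```text
0.011 0 [296.1 258.6] [231.4 258.6]
0.011 0.01 [295.  266.4] [226.8 266.3]
0.011 0.02 [293.7 274.9] [221.8 274.9]
0.011 0.03 [292.3 284.5] [216.1 284.5]
0.011 0.04 [290.7 295.3] [209.8 295.3]
-0.011 0 [296.8 299.5] [234.3 299.4]
-0.011 0.01 [295.7 309. ] [230.1 309. ]
-0.011 0.02 [294.6 319.5] [225.4 319.5]
-0.011 0.03 [293.3 331.3] [220.2 331.2]
-0.011 0.04 [291.8 344.4] [214.3 344.3]
bush [ 0.6913 -0.132   0.026 ]
collar [ 0.5786 -0.1262  0.012 ]
```

View pics/w5z.png

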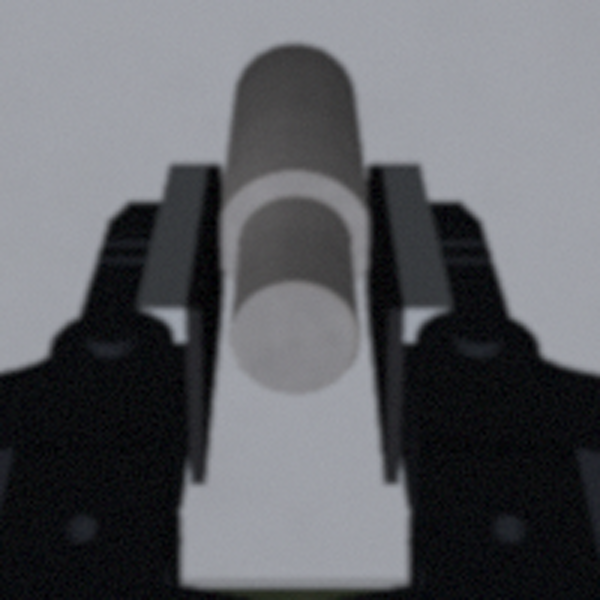

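```bash
python3 - <<'E'
from h import *
o=bot.get_obs(); rel(o,[.6911,-.1325,.08])
E
```

```text
shift cm [-3.58 -3.96 13.74] turn [0. 0. 0.] n rows>= 2.9472449820969757 0.0
```

Request:
play_rows:
  moves:
    - [-2, -2, 3, 0, 0, 0]
    - [-3.6, -4, 6, 0, 0, 0]
    - [-3.6, -4, 9, 0, 0, 0]
    - [-3.6, -4, 12, 0, 0, 0]
    - [-3.6, -4, 13.7, 0, 0, 0]
    - [-3.6, -4, 13.7, 0, 0, 0]
    - [-3.6, -4, 13.7, 0, 0, 0]

```text
time_s: 13.2
tcp_pos: [0.6912, -0.133, 0.0803]
eef_rot: [0.0, 0.78, -0.626, -0.001]
wrist_force: [0.0, -0.4, -0.8]
width: 0.0853
```

```bash
python3 - <<'E'
from h import *
o,im=snap("wrist","w10"); C=cam("wrist",o); print(o["tcp_pos"],o["joint_pos"][5],w2px(C,[.6911,-.1325,.026])); rel(o,[.6911,-.1325,.004])
E
```

```text
[ 0.69119043 -0.13303123  0.08031683] 2.574699227134584 [317.46668736 244.81108821]
shift cm [-0.04 -0.02  7.63] turn [0. 0. 0.] n rows>= 1.526374589146458 0.0
```

View pics/w10.png

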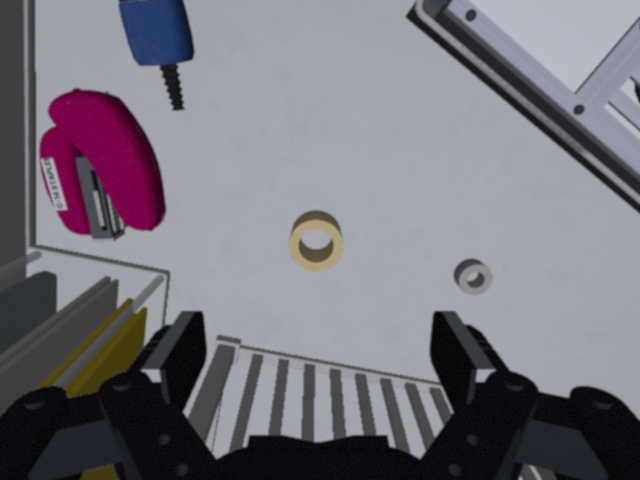

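Request:
play_rows:
  moves:
    - [0, 0, 3, 0, 0, 0]
    - [0, 0, 5, 0, 0, 0]
    - [0, 0, 6.5, 0, 0, 0]
    - [0, 0, 7.6, 0, 0, 0]
    - [0, 0, 7.6, 0, 0, 0]
    - [0, 0, 7.6, 0, 0, 0]

```text
time_s: 13.85
tcp_pos: [0.6926, -0.1334, 0.0061]
eef_rot: [-0.0, 0.78, -0.626, 0.0]
wrist_force: [-0.6, -0.5, -0.2]
width: 0.0849
```

```bash
python3 - <<'E'
from h import *
o,im=snap("wrist","w11"); print(o["tcp_pos"],o["wrist_force"])
snap("side","d11",(300,170,430,300),4.6)
E
```

```text
[ 0.69264488 -0.13339434  0.00612954] [-0.61854996 -0.52223919 -0.19870508]
```

View pics/w11.png

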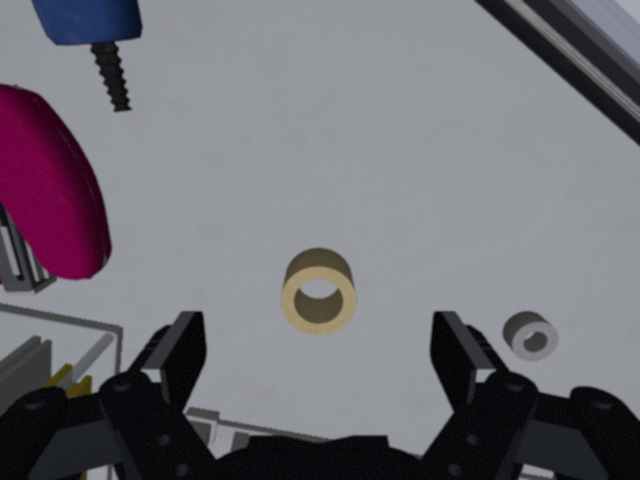

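View pics/d11.png

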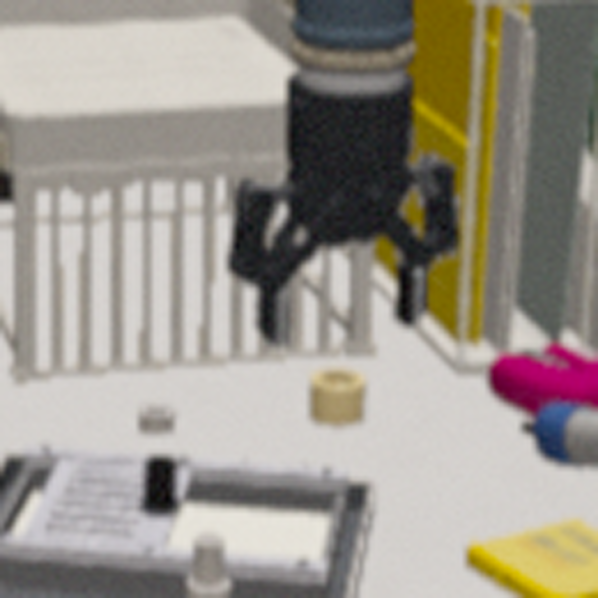

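Request:
play_rows:
  moves:
    - [0, -0.1, 1, 0, 0, 0]
    - [0, -0.1, 2, 0, 0, 0]
    - [0, -0.1, 2.1, 0, 0, 0]
    - [0, -0.1, 2.1, 0, 0, 0]

```text
time_s: 14.35
tcp_pos: [0.6933, -0.133, -0.0153]
eef_rot: [-0.0, 0.78, -0.626, 0.0]
wrist_force: [0.2, 0.6, 0.3]
width: 0.0854
```

```bash
python3 - <<'E'
from h import *
o,im=snap("wrist","w12"); print(o["tcp_pos"],o["wrist_force"])
snap("side","d12",(300,170,430,300),4.6)
E
```

```text
[ 0.69334853 -0.13298672 -0.01534974] [0.24111994 0.55688373 0.33510575]
```

View pics/w12.png

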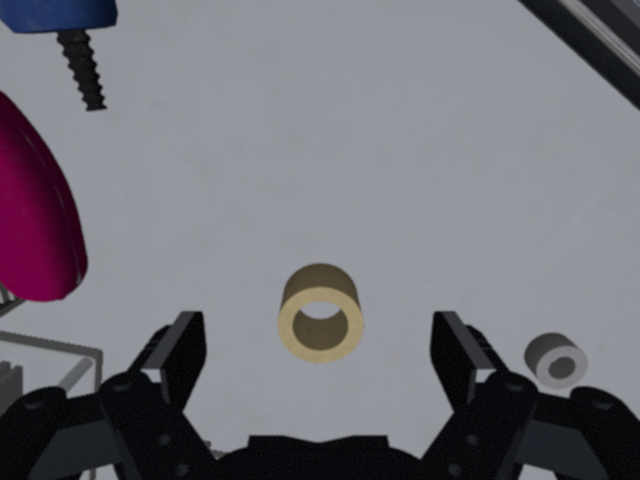

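View pics/d12.png

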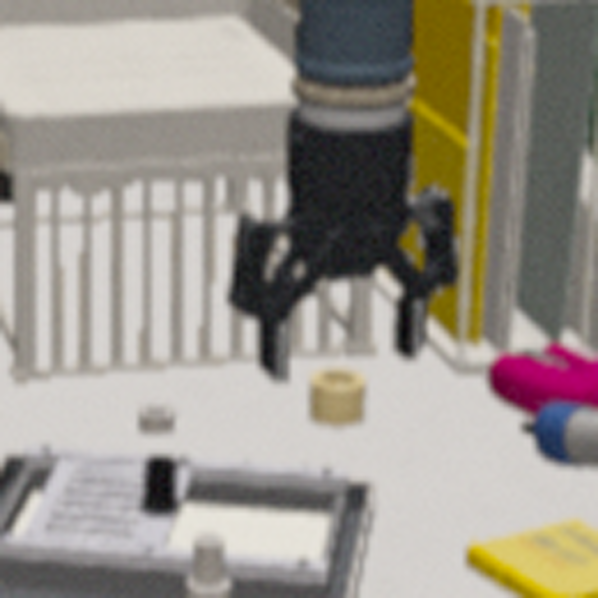

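Request:
play_rows:
  moves:
    - [0, -0.2, 0.5, 0, 0, 0]
    - [0, -0.2, 0.9, 0, 0, 0]
    - [0, -0.2, 1.1, 0, 0, 0]
    - [0, -0.2, 1.1, 0, 0, 0]

```text
time_s: 14.85
tcp_pos: [0.6956, -0.1327, -0.0261]
eef_rot: [-0.0, 0.78, -0.626, 0.0]
wrist_force: [-0.8, -0.0, 0.1]
width: 0.0849
```

Request:
play_rows:
  moves:
    - [0, 0, 0, 0, 0, 0]
    - [0, 0, 0, 0, 0, 0]
    - [0, 0, 0, 0, 0, 0]
    - [0, 0, 0, 0, 0, 0]
    - [0, 0, 0, 0, 0, 0]
    - [0, 0, 0, 0, 0, 0]
    - [0, 0, 0, 0, 0, 0]
    - [0, 0, 0, 0, 0, 0]
  claw: 2
  force: 50

```text
time_s: 15.65
tcp_pos: [0.6959, -0.1328, -0.0256]
eef_rot: [-0.0, 0.78, -0.626, 0.001]
wrist_force: [-0.6, -0.3, 3.0]
width: 0.032
```

```bash
python3 - <<'E'
from h import *
o,im=snap("wrist","w13"); print(o["tcp_pos"],o["wrist_force"],o["width"])
snap("side","d13",(300,170,430,300),4.6)
E
```

```text
[ 0.69594704 -0.13279806 -0.02563324] [-0.6113056  -0.26146263  2.97387645] 0.03196233589815323
```

View pics/w13.png

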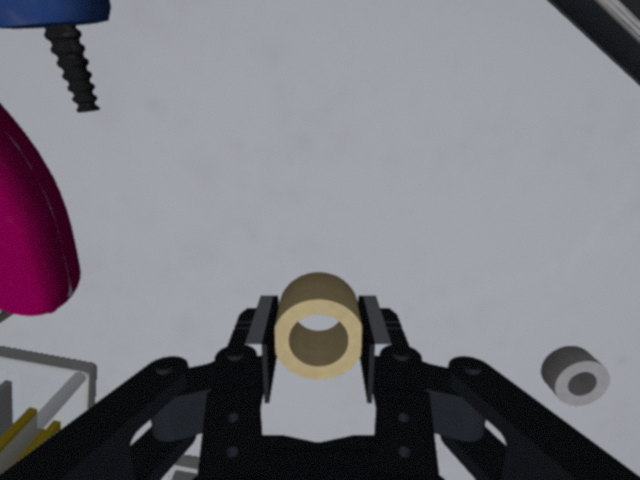

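View pics/d13.png

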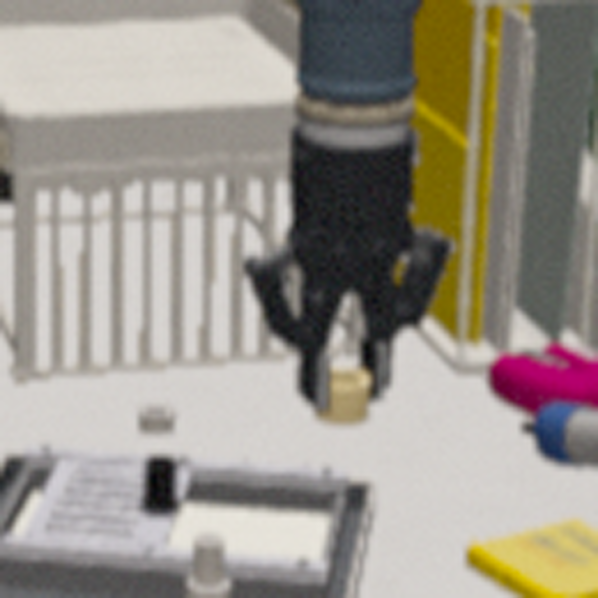

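```bash
python3 - <<'E'
from h import *
o=bot.get_obs(); rel(o,[.452,-.409,.09],-1.97)
E
```

```text
shift cm [ 21.68  29.78 -11.59] turn [-0.001 -0.001 -0.953] n rows>= 7.72395032950004 6.354162448571287
```

Request:
play_rows:
  moves:
    - [0, 0, -3, 0, 0, 0]
    - [0, 0, -7, 0, 0, 0]
    - [0, 0, -11, 0, 0, 0]
    - [2, 3, -14, 0, 0, -0.1]
    - [5, 6.5, -14, 0, 0, -0.25]
    - [8, 10.5, -14, 0, 0, -0.4]
    - [11, 14.5, -14, 0, 0, -0.55]
    - [14, 18.5, -14, 0, 0, -0.7]
    - [17, 22.5, -14, 0, 0, -0.85]
    - [19.5, 26.5, -13, 0, 0, -0.95]

```text
time_s: 16.75
tcp_pos: [0.4826, -0.3785, 0.1054]
eef_rot: [0.001, 0.98, -0.197, 0.002]
wrist_force: [-0.2, -0.9, -1.5]
width: 0.032
```

```bash
python3 - <<'E'
from h import *
o=bot.get_obs();print(o["tcp_pos"],o["width"]); rel(o,[.452,-.409,.08],-1.97)
E
```

```text
[ 0.48260174 -0.3784987   0.10540454] 0.031984012804846
shift cm [-1.65  3.99  2.54] turn [ 0.001 -0.004  0.003] n rows>= 1.0024343504245163 0.03097933009693492
```

Request:
play_rows:
  moves:
    - [-1.6, 4, 1, 0, 0, 0]
    - [-1.6, 4, 2.5, 0, 0, 0]
    - [-1.6, 4, 2.5, 0, 0, 0]
    - [-1.6, 4, 2.5, 0, 0, 0]

```text
time_s: 17.15
tcp_pos: [0.4522, -0.4084, 0.0796]
eef_rot: [-0.0, 0.98, -0.197, 0.001]
wrist_force: [0.3, -0.4, -1.2]
width: 0.0316
```

```bash
python3 - <<'E'
from h import *
import pickle
o,im=snap("wrist","w14"); print(o["tcp_pos"],o["eef_rot"],o["width"]); pickle.dump(o,open("w14.pkl","wb"))
C=cam("wrist",o); print(w2px(C,[.4523,-.4093,.009]), w2px(C,[.5297,-.4427,.016]))
Rm=rot(o["eef_rot"])
for h in (.0256-.026,): print(w2px(C,o["tcp_pos"]+[0,0,.0256]),w2px(C,o["tcp_pos"]+[0,0,.0516]))
E
```

```text
[ 0.45220937 -0.40839663  0.07964289] [-1.28032858e-04  9.80395085e-01 -1.97038629e-01  1.11307130e-03] 0.03160129849558951
[318.73906998 235.70360626] [320.52626915 101.51641864]
[317.23713844 303.24357542] [317.08898424 335.85454106]
```

View pics/w14.png

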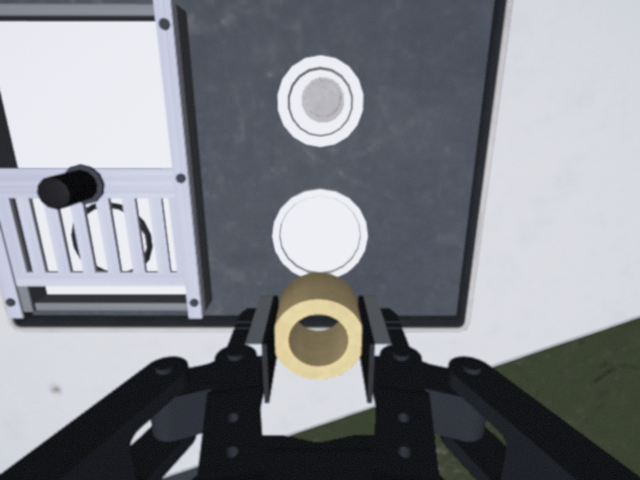

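Request:
play_rows:
  moves:
    - [0.3, 0, 3, 0, 0, 0]
    - [0.3, 0, 6, 0, 0, 0]
    - [0.3, 0, 8, 0, 0, 0]
    - [0.3, 0, 8.5, 0, 0, 0]
    - [0.3, 0, 8.5, 0, 0, 0]
    - [0.3, 0, 8.5, 0, 0, 0]

```text
time_s: 17.8
tcp_pos: [0.4572, -0.4102, -0.0034]
eef_rot: [0.001, 0.981, -0.196, 0.003]
wrist_force: [0.4, 0.7, -0.6]
width: 0.0315
```

```bash
python3 - <<'E'
from h import *
o,im=snap("wrist","w15"); print(o["tcp_pos"],o["wrist_force"]); rel(o,[.4549,-.4095,-.0205])
E
```

```text
[ 0.4572221  -0.41022668 -0.0034467 ] [ 0.3735526   0.68541075 -0.56418972]
shift cm [-0.25  0.02  1.7 ] turn [0. 0. 0.] n rows>= 0.3445199990883982 0.0
```

View pics/w15.png

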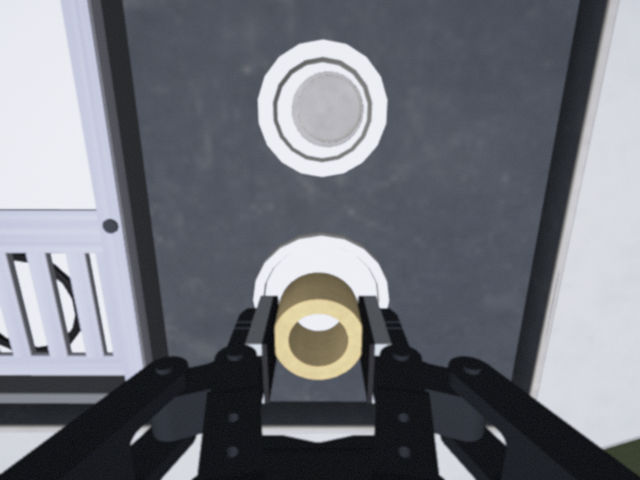

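Request:
play_rows:
  moves:
    - [-0.25, 0.1, 0.5, 0, 0, 0]
    - [-0.25, 0.1, 1, 0, 0, 0]
    - [-0.25, 0.1, 1.4, 0, 0, 0]
    - [-0.25, 0.1, 1.7, 0, 0, 0]
    - [-0.25, 0.1, 1.7, 0, 0, 0]
    - [-0.25, 0.1, 1.7, 0, 0, 0]

```text
time_s: 18.45
tcp_pos: [0.4545, -0.4105, -0.0204]
eef_rot: [0.001, 0.981, -0.196, 0.003]
wrist_force: [-0.6, -0.5, -1.1]
width: 0.0316
```

```bash
python3 - <<'E'
from h import *
o,im=snap("wrist","w16"); print(o["tcp_pos"],o["wrist_force"])
snap("side","d16",(270,230,390,350),5)
E
```

```text
[ 0.45450184 -0.41050774 -0.02041224] [-0.57051634 -0.47968673 -1.13940967]
```

View pics/w16.png

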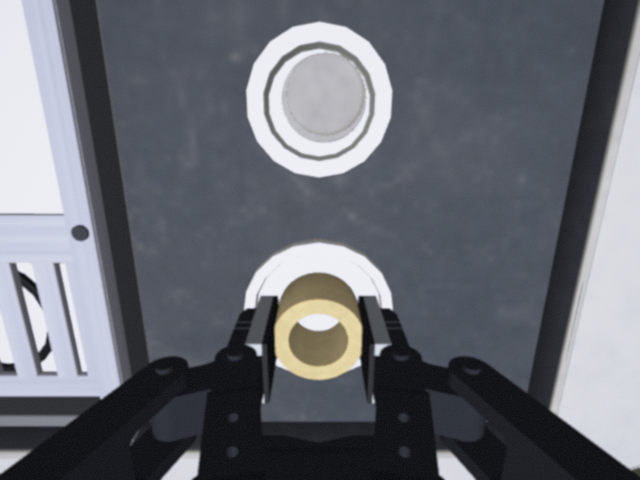

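View pics/d16.png

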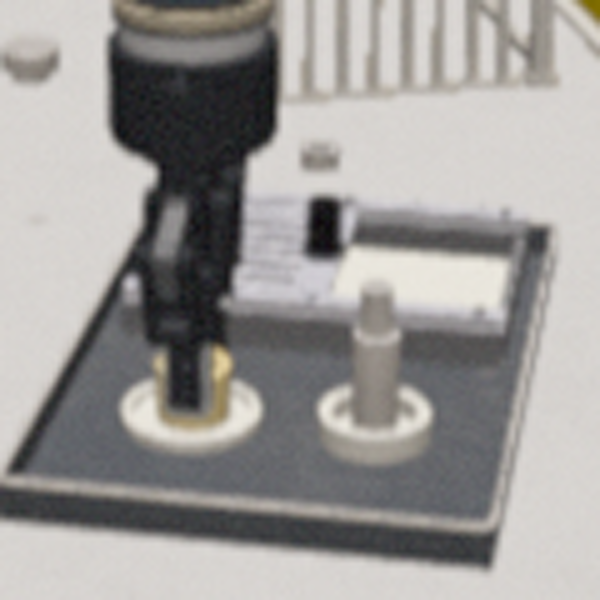

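Request:
play_rows:
  moves:
    - [0, 0, 0.1, 0, 0, 0]
    - [0, 0, 0.1, 0, 0, 0]

```text
time_s: 18.75
tcp_pos: [0.4547, -0.4106, -0.0206]
eef_rot: [0.002, 0.981, -0.196, 0.003]
wrist_force: [-0.3, 0.9, 3.4]
width: 0.0316
```

Request:
play_rows:
  moves:
    - [0, 0, 0, 0, 0, 0]
    - [0, 0, 0, 0, 0, 0]
    - [0, 0, 0, 0, 0, 0]
    - [0, 0, -1, 0, 0, 0]
    - [0, 0, -3, 0, 0, 0]
    - [0, 0, -7, 0, 0, 0]
    - [0, 0, -11, 0, 0, 0]
    - [0, 0, -14, 0, 0, 0]
    - [0, 0, -14, 0, 0, 0]
  claw: 5

```text
time_s: 19.65
tcp_pos: [0.4564, -0.413, 0.1251]
eef_rot: [0.005, 0.981, -0.196, 0.007]
wrist_force: [0.0, -0.4, 0.4]
width: 0.0502
```

```bash
python3 - <<'E'
from h import *
import pickle
o,im=snap("wrist","w17"); print(o["tcp_pos"],o["wrist_force"],o["joint_pos"]); pickle.dump(o,open("w17.pkl","wb"))
snap("side","d17",(270,230,390,350),5)
E
```

```text
[ 0.45642732 -0.413042    0.12508074] [ 0.02701081 -0.38161073  0.42618266] [-0.91775503  0.59346814  1.53913384  0.00197024  0.99137417  1.04661278]
```

View pics/w17.png

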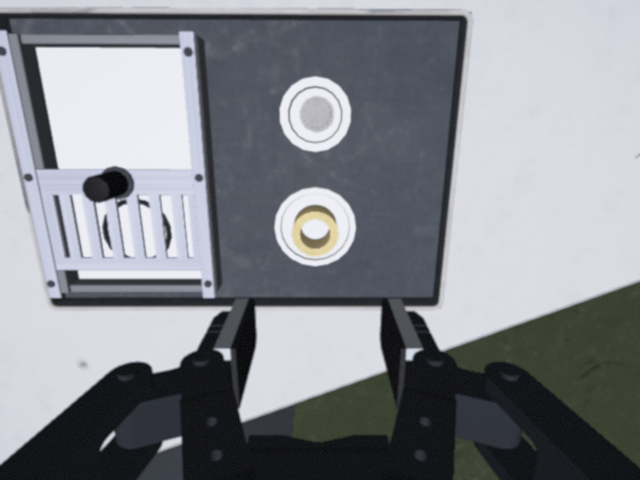

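View pics/d17.png

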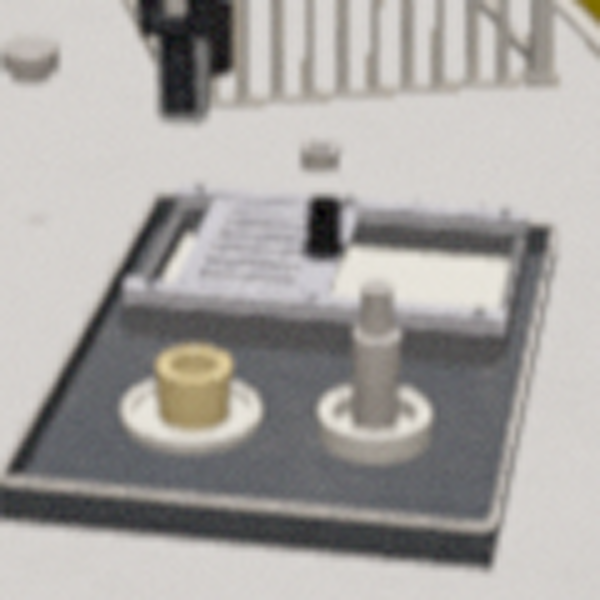

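```bash
python3 - <<'E'
from h import *
import pickle
im=cv2.imread("pics/w17_raw.png"); cv2.imwrite("pics/w17z.png",cv2.resize(im[20:310,0:230],None,fx=2,fy=2,interpolation=cv2.INTER_CUBIC))
o=pickle.load(open("w17.pkl","rb"));C=cam("wrist",o)
q=px2w
for n,u,v,z in [("gk",97,188.5,.055),("gkbase",117,184,.027),("pocket",138,229.5,.007),("r1",3.5,50,.03),("r1b",52,285,.03),("r2",188,50,.03),("r2b",208,284,.03)]: print(n,px2w(C,u,v,z).round(4))
a=px2w(C,208,284,.03);b=px2w(C,188,50,.03);c=px2w(C,52,285,.03);d=px2w(C,3.5,50,.03)
for v in (b-a,d-c): print(np.arctan2(v[1],v[0]))
E
```

```text
gk [ 0.5411 -0.2963  0.055 ]
gkbase [ 0.54   -0.2947  0.027 ]
pocket [ 0.5035 -0.2807  0.007 ]
r1 [ 0.6415 -0.2746  0.03  ]
r1b [ 0.4923 -0.2111  0.03  ]
r2 [ 0.5967 -0.3827  0.03  ]
r2b [ 0.4475 -0.3201  0.03  ]
-0.3970690041037493
-0.4021892951228173
```

View pics/w17z.png

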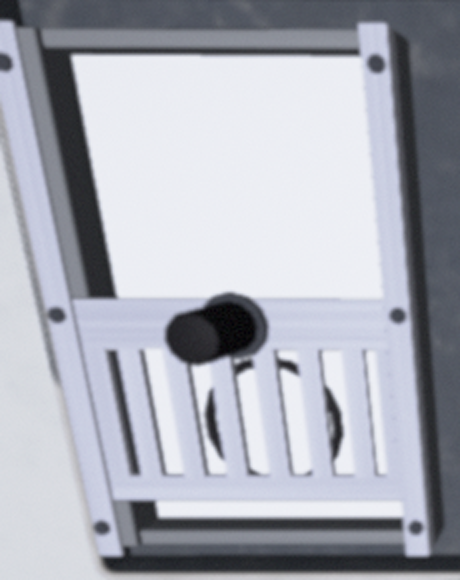

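```bash
python3 - <<'E'
from h import *
o=bot.get_obs(); rel(o,[.541,-.296,.055],-1.968)
E
```

```text
shift cm [  3.56 -13.91   6.55] turn [ 0.003 -0.008  0.002] n rows>= 3.1560722515889323 0.05987063445800524
```

Request:
play_rows:
  moves:
    - [1, -4, 0, 0, -0.008, 0]
    - [2, -8, 0, 0, -0.008, 0]
    - [3, -12, 0, 0, -0.008, 0]
    - [3.6, -13.9, 2, 0, -0.008, 0]
    - [3.6, -13.9, 5, 0, -0.008, 0]
    - [3.6, -13.9, 6.5, 0, -0.008, 0]
    - [3.6, -13.9, 6.5, 0, -0.008, 0]
    - [3.6, -13.9, 6.5, 0, -0.008, 0]

```text
time_s: 20.55
tcp_pos: [0.5407, -0.2965, 0.0548]
eef_rot: [0.001, 0.98, -0.197, -0.001]
wrist_force: [-0.5, 0.3, 0.1]
width: 0.0497
```

```bash
python3 - <<'E'
from h import *
import pickle
o,im=snap("wrist","w18"); print(o["tcp_pos"],o["eef_rot"]); pickle.dump(o,open("w18.pkl","wb")); rel(o,[.541,-.296,-.002],-1.968)
C=cam("wrist",o); print(w2px(C,[.541,-.296,.055]))
E
```

```text
[ 0.54067552 -0.29650289  0.05480881] [ 1.04967635e-03  9.80490404e-01 -1.96561998e-01 -9.20689424e-04]
shift cm [ 0.02 -0.07  5.68] turn [0.002 0.001 0.002] n rows>= 1.1362392165211612 0.021140984540847552
[316.14920659 279.22692598]
```

View pics/w18.png

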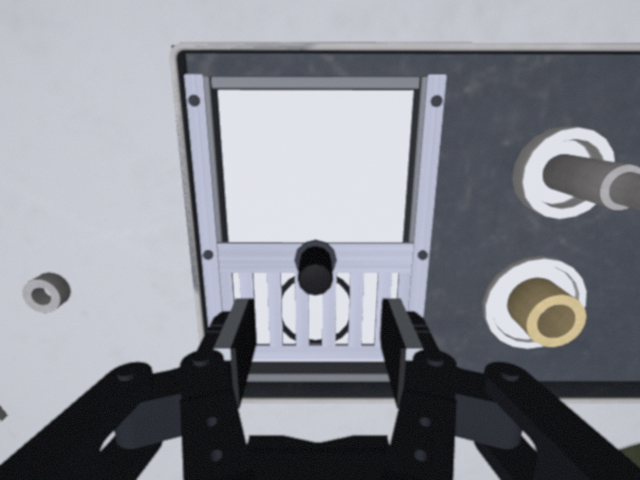

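Request:
play_rows:
  moves:
    - [0, -0.1, 2, 0, 0, 0]
    - [0, -0.1, 4, 0, 0, 0]
    - [0, -0.1, 5.2, 0, 0, 0]
    - [0, -0.1, 5.5, 0, 0, 0]
    - [0, -0.1, 5.5, 0, 0, 0]

```text
time_s: 21.1
tcp_pos: [0.5417, -0.2968, 0.001]
eef_rot: [0.002, 0.98, -0.197, 0.0]
wrist_force: [-0.5, 0.6, 0.6]
width: 0.0498
```

Request:
play_rows:
  moves:
    - [0, 0, 0, 0, 0, 0]
    - [0, 0, 0, 0, 0, 0]
    - [0, 0, 0, 0, 0, 0]
    - [0, 0, 0, 0, 0, 0]
    - [0, 0, 0, 0, 0, 0]
    - [0, 0, 0, 0, 0, 0]
    - [0, 0, 0, 0, 0, 0]
  claw: 0.5
  force: 40

```text
time_s: 21.8
tcp_pos: [0.5428, -0.2961, 0.0022]
eef_rot: [0.001, 0.98, -0.197, 0.001]
wrist_force: [1.9, 4.4, 6.2]
width: 0.0162
```

```bash
python3 - <<'E'
from h import *
o,im=snap("wrist","w19"); print(o["tcp_pos"],o["wrist_force"],o["width"])
snap("side","d19",(270,200,430,320),4.6)
E
```

```text
[ 0.54277478 -0.29605117  0.00220716] [1.92378063 4.44044603 6.24616006] 0.01616881554773895
```

View pics/w19.png

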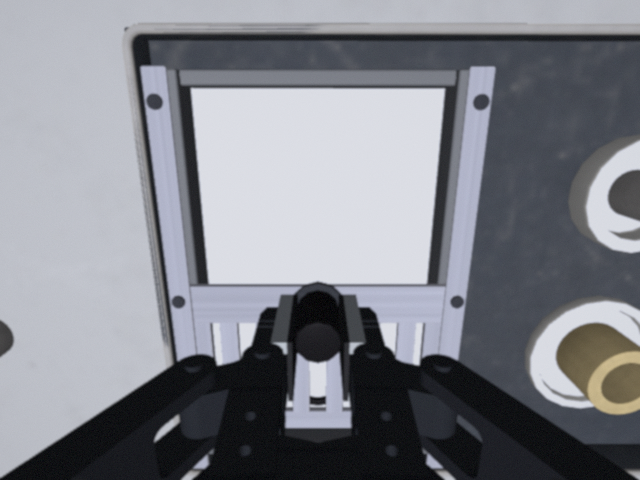

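View pics/d19.png

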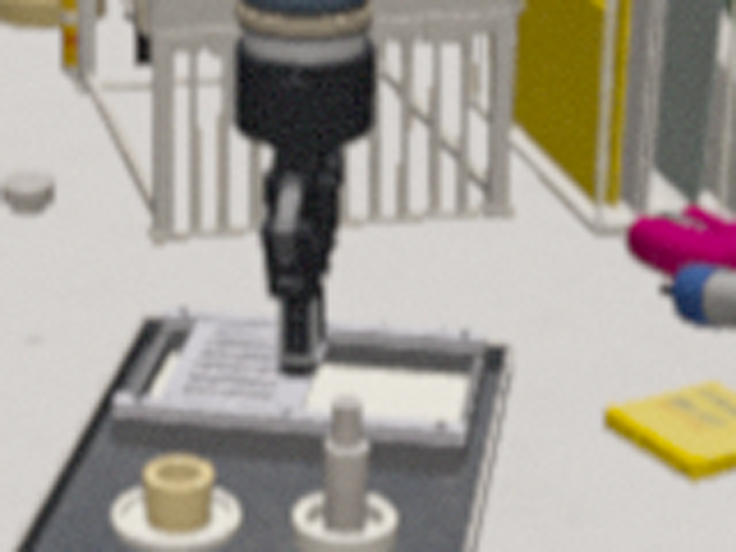

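Request:
play_rows:
  moves:
    - [0.5, 0, -0.1, 0, 0, 0]
    - [1.3, 0, -0.1, 0, 0, 0]
    - [2.1, 0, -0.1, 0, 0, 0]
    - [2.9, 0, -0.1, 0, 0, 0]
    - [3.7, 0, -0.1, 0, 0, 0]
    - [4.5, 0, -0.1, 0, 0, 0]
    - [5.2, 0, -0.1, 0, 0, 0]
    - [5.7, 0, -0.1, 0, 0, 0]
    - [5.8, 0, -0.1, 0, 0, 0]
    - [5.8, 0, -0.1, 0, 0, 0]

```text
time_s: 22.9
tcp_pos: [0.5964, -0.3185, 0.0026]
eef_rot: [0.001, 0.98, -0.197, 0.001]
wrist_force: [1.5, 0.4, -14.4]
width: 0.0162
```

Request:
play_rows:
  moves:
    - [0.15, 0, 0, 0, 0, 0]
    - [0.3, 0, 0, 0, 0, 0]
    - [0.4, 0, 0, 0, 0, 0]
    - [0.4, 0, 0, 0, 0, 0]

```text
time_s: 23.3
tcp_pos: [0.5974, -0.3188, 0.0025]
eef_rot: [0.0, 0.98, -0.197, -0.002]
wrist_force: [-5.5, 0.2, -6.9]
width: 0.0167
```

Request:
play_rows:
  moves:
    - [0.15, 0, 0.05, 0, 0, 0]
    - [0.3, 0, 0.05, 0, 0, 0]
    - [0.3, 0, 0.05, 0, 0, 0]

```text
time_s: 23.6
tcp_pos: [0.5971, -0.3187, 0.0024]
eef_rot: [-0.0, 0.98, -0.197, -0.005]
wrist_force: [-8.1, 2.4, -1.9]
width: 0.0163
```

```bash
python3 - <<'E'
from h import *
import pickle
o,im=snap("wrist","w20"); print(o["tcp_pos"],o["wrist_force"],o["width"])
E
```

```text
[ 0.59708413 -0.31865101  0.0023593 ] [-8.08787884  2.42845551 -1.8822699 ] 0.016349581430749317
```

View pics/w20.png

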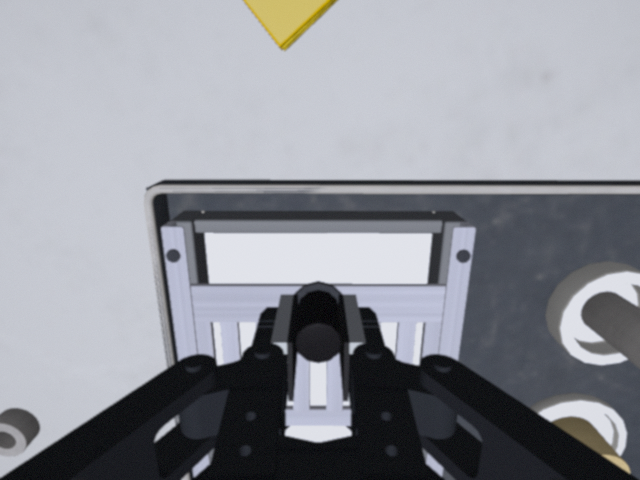

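Request:
play_rows:
  moves:
    - [-0.1, 0, 0, 0, 0, 0]
    - [-0.1, 0, 0, 0, 0, 0]
    - [-0.1, 0, 0, 0, 0, 0]
    - [-0.1, 0, 0, 0, 0, 0]
    - [-0.1, 0, -2, 0, 0, 0]
    - [-0.1, 0, -5, 0, 0, 0]
    - [-0.1, 0, -9, 0, 0, 0]
    - [-2, -1, -13, 0, 0, 0]
    - [-4, -3, -16, 0, 0, 0]
    - [-4, -3, -16, 0, 0, 0]
  claw: 5

```text
time_s: 24.65
tcp_pos: [0.5753, -0.2749, 0.1685]
eef_rot: [0.001, 0.981, -0.196, -0.001]
wrist_force: [-0.1, -0.7, 0.2]
width: 0.0502
```

```bash
python3 - <<'E'
from h import *
import pickle
o,im=snap("wrist","w21"); print(o["tcp_pos"],o["wrist_force"],o["width"],o["eef_rot"]); pickle.dump(o,open("w21.pkl","wb"))
E
```

```text
[ 0.57527625 -0.27491114  0.16847294] [-0.11136458 -0.68920966  0.23935455] 0.05015108131859368 [ 8.63999153e-04  9.80669840e-01 -1.95664887e-01 -1.08184828e-03]
```

View pics/w21.png

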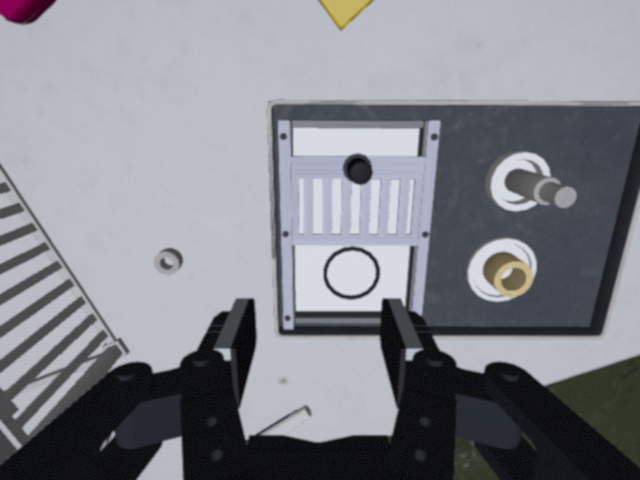

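```bash
python3 - <<'E'
from h import *
import pickle
im=cv2.imread("pics/w21_raw.png"); cv2.imwrite("pics/w21z.png",cv2.resize(im[220:320,140:400],None,fx=3,fy=3,interpolation=cv2.INTER_CUBIC))
o=pickle.load(open("w21.pkl","rb"));C=cam("wrist",o)
for n,u,v,z in [("pocket",352,272.5,.008),("collar",168.5,261.5,.012),("gk",359,171,.055)]: print(n,px2w(C,u,v,z).round(4))
E
```

```text
pocket [ 0.5031 -0.2803  0.008 ]
collar [ 0.5795 -0.1293  0.012 ]
gk [ 0.5974 -0.3177  0.055 ]
```

View pics/w21z.png

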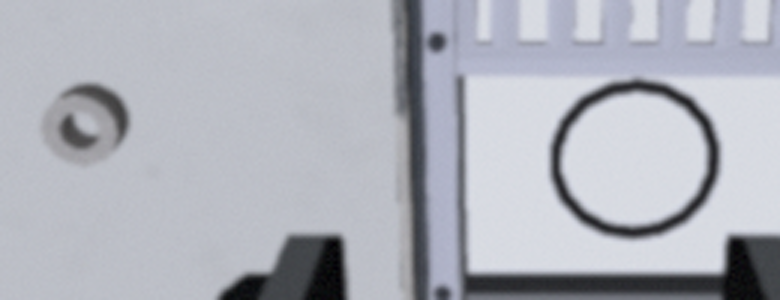

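```bash
python3 - <<'E'
from h import *
o=bot.get_obs(); rel(o,[.5787,-.128,.07],-1.968)
E
```

```text
shift cm [ -5.29 -13.83   9.59] turn [0.003 0.004 0.003] n rows>= 3.5279252157031293 0.03696353966776742
```

Request:
play_rows:
  moves:
    - [-1, -3, 0, 0, 0, 0]
    - [-2.5, -7, 0, 0, 0, 0]
    - [-4, -11, 1, 0, 0, 0]
    - [-5.3, -13.8, 4, 0, 0, 0]
    - [-5.3, -13.8, 7, 0, 0, 0]
    - [-5.3, -13.8, 9.5, 0, 0, 0]
    - [-5.3, -13.8, 9.6, 0, 0, 0]
    - [-5.3, -13.8, 9.6, 0, 0, 0]

```text
time_s: 25.5
tcp_pos: [0.5784, -0.1286, 0.0687]
eef_rot: [0.001, 0.981, -0.196, -0.003]
wrist_force: [0.3, -0.3, 0.6]
width: 0.0496
```

```bash
python3 - <<'E'
from h import *
import pickle
o,im=snap("wrist","w22"); print(o["tcp_pos"],o["wrist_force"],o["width"],o["eef_rot"]); pickle.dump(o,open("w22.pkl","wb"))
C=cam("wrist",o); print(w2px(C,[.5787,-.128,.012]))
E
```

```text
[ 0.57841704 -0.12860458  0.06874377] [ 0.29583795 -0.34231495  0.57188188] 0.04963712074695683 [ 7.34108833e-04  9.80588334e-01 -1.96052470e-01 -3.06750957e-03]
[316.15274163 242.21009149]
```

View pics/w22.png

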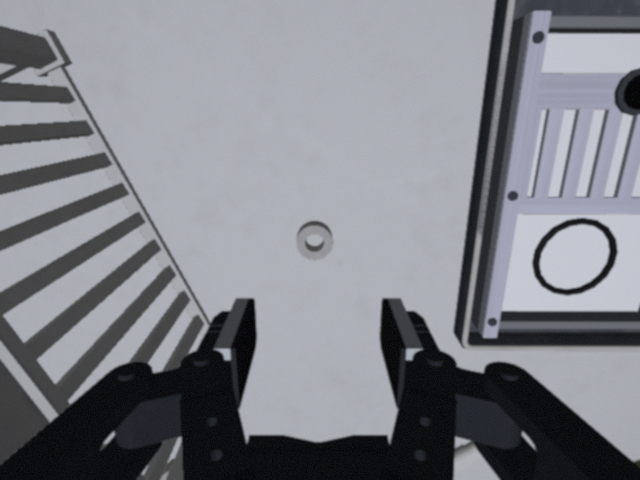

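Request:
play_rows:
  moves:
    - [0, -0.1, 3, 0, 0, 0]
    - [0, -0.1, 6, 0, 0, 0]
    - [0, -0.1, 8, 0, 0, 0]
    - [0, -0.1, 8.5, 0, 0, 0]
    - [0, -0.1, 8.5, 0, 0, 0]

```text
time_s: 26.05
tcp_pos: [0.5799, -0.1288, -0.0146]
eef_rot: [0.001, 0.981, -0.196, -0.001]
wrist_force: [-0.6, -0.5, 0.1]
width: 0.05
```

```bash
python3 - <<'E'
from h import *
o,im=snap("wrist","w23"); print(o["tcp_pos"],o["wrist_force"])
snap("side","d23",(290,180,410,280),6); rel(o,[.5787,-.1283,-.022])
E
```

```text
[ 0.57992305 -0.12882448 -0.01463468] [-0.56841122 -0.50282415  0.12039935]
shift cm [-0.13 -0.    0.74] turn [0. 0. 0.] n rows>= 0.14969145737175 0.0
```

View pics/w23.png

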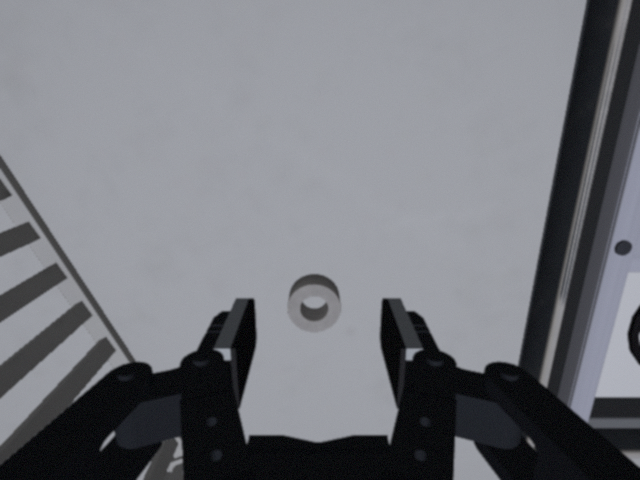

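View pics/d23.png

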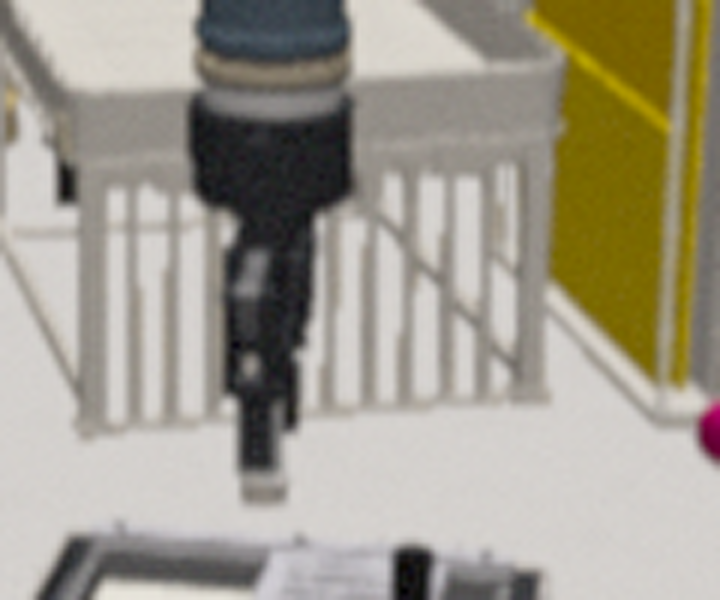

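Request:
play_rows:
  moves:
    - [-0.1, 0, 0.4, 0, 0, 0]
    - [-0.1, 0, 0.8, 0, 0, 0]
    - [-0.1, 0, 1.1, 0, 0, 0]
    - [-0.1, 0, 1.1, 0, 0, 0]

```text
time_s: 26.55
tcp_pos: [0.5795, -0.1285, -0.0248]
eef_rot: [0.001, 0.981, -0.196, -0.001]
wrist_force: [0.5, -0.7, -0.1]
width: 0.0503
```

Request:
play_rows:
  moves:
    - [0, 0, 0, 0, 0, 0]
    - [0, 0, 0, 0, 0, 0]
    - [0, 0, 0, 0, 0, 0]
    - [0, 0, 0, 0, 0, 0]
    - [0, 0, 0, 0, 0, 0]
    - [0, 0, 0, 0, 0, 0]
  claw: 1.5
  force: 30

```text
time_s: 27.15
tcp_pos: [0.5795, -0.1284, -0.0247]
eef_rot: [0.001, 0.981, -0.196, -0.001]
wrist_force: [-1.1, 1.1, 2.6]
width: 0.0195
```

```bash
python3 - <<'E'
from h import *
o,im=snap("wrist","w24"); print(o["tcp_pos"],o["wrist_force"],o["width"])
snap("side","d24",(290,180,410,280),6)
E
```

```text
[ 0.57946806 -0.12842558 -0.02468343] [-1.0883597   1.060923    2.60135251] 0.019453809669749973
```

View pics/w24.png

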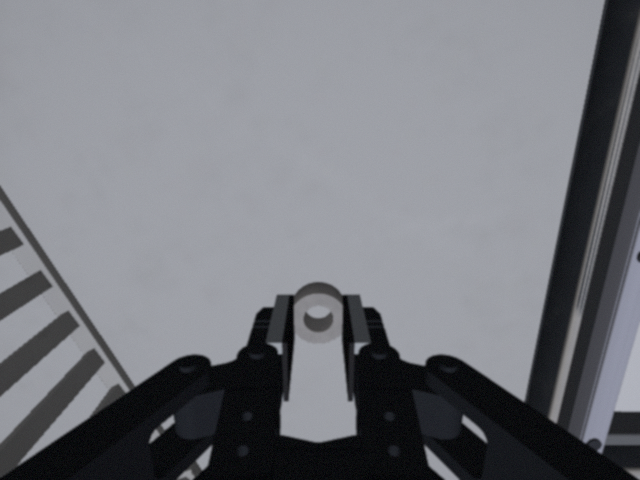

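View pics/d24.png

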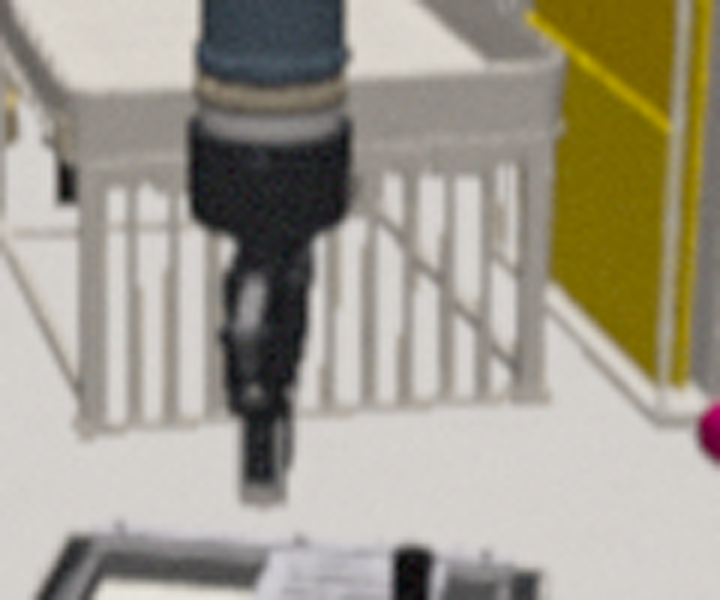

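Request:
play_rows:
  moves:
    - [0, 0, 0, 0, 0, 0]
    - [0, 0, 0, 0, 0, 0]
    - [0, 0, 0.2, 0, 0, 0]
    - [0, 0, 0.4, 0, 0, 0]
    - [0, 0, 0.5, 0, 0, 0]
    - [0, 0, 0.5, 0, 0, 0]
  claw: 3.5

```text
time_s: 27.85
tcp_pos: [0.5793, -0.1284, -0.03]
eef_rot: [0.001, 0.981, -0.196, -0.001]
wrist_force: [-0.1, 0.2, -0.1]
width: 0.035
```

Request:
play_rows:
  moves:
    - [0, 0, 0, 0, 0, 0]
    - [0, 0, 0, 0, 0, 0]
    - [0, 0, 0, 0, 0, 0]
    - [0, 0, 0, 0, 0, 0]
    - [0, 0, 0, 0, 0, 0]
  claw: 1.5
  force: 30

```text
time_s: 28.35
tcp_pos: [0.5793, -0.1284, -0.0299]
eef_rot: [0.001, 0.981, -0.196, -0.001]
wrist_force: [-0.7, -0.2, 0.7]
width: 0.0207
```

```bash
python3 - <<'E'
from h import *
o,im=snap("wrist","w25"); print(o["tcp_pos"],o["wrist_force"],o["width"])
snap("side","d25",(290,180,410,280),6)
E
```

```text
[ 0.57927006 -0.12839622 -0.02994672] [-0.73795815 -0.20967772  0.70497704] 0.020651593237939657
```

View pics/w25.png

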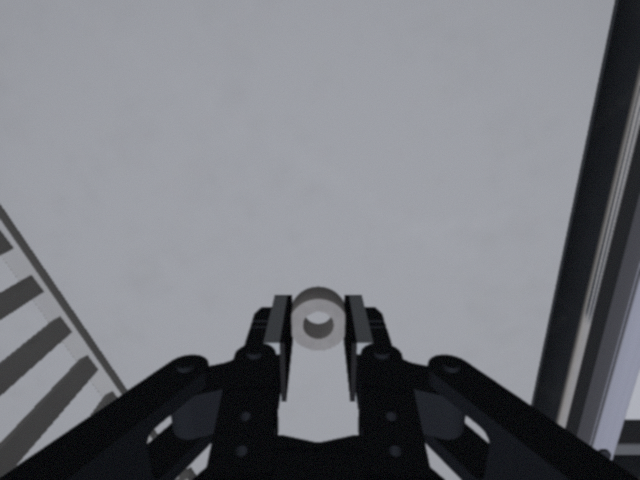

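View pics/d25.png

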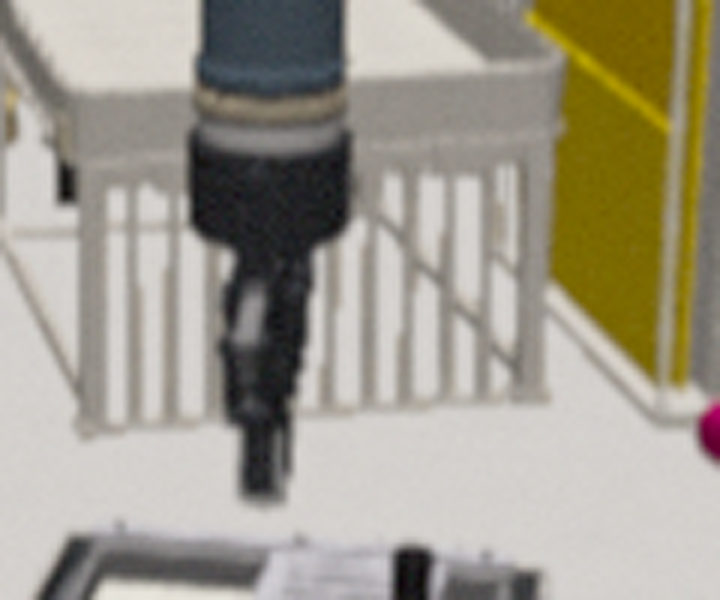

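Request:
play_rows:
  moves:
    - [0, 0, -2, 0, 0, 0]
    - [0, 0, -5, 0, 0, 0]
    - [0, 0, -9, 0, 0, 0]
    - [0, 0, -11, 0, 0, 0]
    - [0, 0, -11, 0, 0, 0]

```text
time_s: 28.95
tcp_pos: [0.582, -0.1291, 0.0832]
eef_rot: [0.002, 0.981, -0.196, 0.003]
wrist_force: [0.2, -0.8, -1.2]
width: 0.0211
```

```bash
python3 - <<'E'
from h import *
o=bot.get_obs(); print(o["tcp_pos"],o["width"]); rel(o,[.5035,-.280,.05],-1.968)
E
```

```text
[ 0.58199441 -0.12907911  0.08322884] 0.021111028166609133
shift cm [-1.46 16.94  3.36] turn [ 0.003 -0.006  0.002] n rows>= 3.4665627059252473 0.04678373399523452
```

Request:
play_rows:
  moves:
    - [-0.5, 4, 0, 0, -0.006, 0]
    - [-1, 8.5, 0, 0, -0.006, 0]
    - [-1.4, 13, 0, 0, -0.006, 0]
    - [-1.5, 16.9, 1, 0, -0.006, 0]
    - [-1.5, 16.9, 3.3, 0, -0.006, 0]
    - [-1.5, 16.9, 3.3, 0, -0.006, 0]
    - [-1.5, 16.9, 3.3, 0, -0.006, 0]

```text
time_s: 29.65
tcp_pos: [0.5022, -0.2783, 0.0492]
eef_rot: [0.0, 0.981, -0.196, -0.002]
wrist_force: [-0.2, 0.4, 0.3]
width: 0.0207
```

```bash
python3 - <<'E'
from h import *
import pickle
o,im=snap("wrist","w26"); print(o["tcp_pos"],o["width"],o["eef_rot"]); pickle.dump(o,open("w26.pkl","wb"))
C=cam("wrist",o); print("pocket",w2px(C,[.5033,-.280,.008]),"collar top exp",w2px(C,o["tcp_pos"]+[0,0,.042]));rel(o,[.5033,-.280,-.01],-1.968)
E
```

```text
[ 0.50222494 -0.27830755  0.0492099 ] 0.020690618376279276 [ 2.77686956e-04  9.80560236e-01 -1.96209393e-01 -1.84954950e-03]
pocket [319.26847785 248.22626664] collar top exp [317.35211113 323.11509463]
shift cm [0.19 0.11 5.92] turn [0.001 0.004 0.002] n rows>= 1.1848767629300467 0.029003817166233643
```

View pics/w26.png

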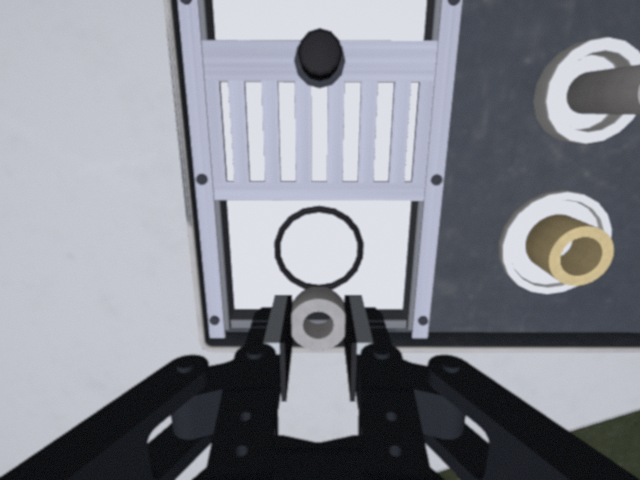

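Request:
play_rows:
  moves:
    - [0.2, 0.1, 2, 0, 0, 0]
    - [0.2, 0.1, 4, 0, 0, 0]
    - [0.2, 0.1, 5.5, 0, 0, 0]
    - [0.2, 0.1, 6, 0, 0, 0]
    - [0.2, 0.1, 6, 0, 0, 0]
    - [0.2, 0.1, 6, 0, 0, 0]

```text
time_s: 30.3
tcp_pos: [0.505, -0.2804, -0.0094]
eef_rot: [0.001, 0.981, -0.196, -0.0]
wrist_force: [-0.2, -0.5, -0.8]
width: 0.0204
```

```bash
python3 - <<'E'
from h import *
import pickle
o,im=snap("wrist","w27"); print(o["tcp_pos"],o["width"],o["wrist_force"])
C=cam("wrist",o); print("pocket",w2px(C,[.5033,-.280,.008]));rel(o,[.5033,-.280,-.024],-1.968)
E
```

```text
[ 0.50500825 -0.28036035 -0.00936849] 0.02041563223386088 [-0.15706289 -0.45461653 -0.77624299]
pocket [318.09158828 298.32145571]
shift cm [-0.17  0.03  1.46] turn [0.002 0.    0.004] n rows>= 0.29470608628727757 0.028355688634747866
```

View pics/w27.png

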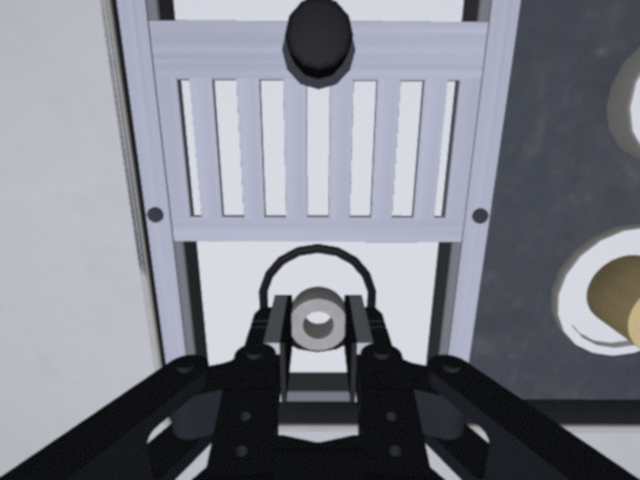

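Request:
play_rows:
  moves:
    - [-0.15, 0, 0.5, 0, 0, 0]
    - [-0.15, 0, 1, 0, 0, 0]
    - [-0.15, 0, 1.3, 0, 0, 0]
    - [-0.15, 0, 1.5, 0, 0, 0]
    - [-0.15, 0, 1.5, 0, 0, 0]

```text
time_s: 30.85
tcp_pos: [0.5034, -0.2799, -0.0246]
eef_rot: [0.001, 0.981, -0.196, -0.001]
wrist_force: [-0.3, 1.4, -0.1]
width: 0.0206
```

```bash
python3 - <<'E'
from h import *
import pickle
o,im=snap("wrist","w28"); print(o["tcp_pos"],o["width"],o["wrist_force"])
E
```

```text
[ 0.50343419 -0.27989074 -0.02456634] 0.020642988494800833 [-0.25611582  1.4095118  -0.12519968]
```

View pics/w28.png

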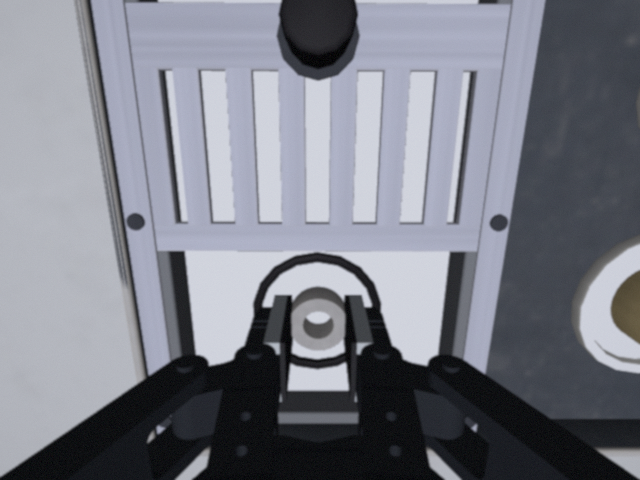

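Request:
play_rows:
  moves:
    - [0, 0, 0, 0, 0, 0]
    - [0, 0, 0, 0, 0, 0]
    - [0, 0, 0, 0, 0, 0]
    - [0, 0, -1, 0, 0, 0]
    - [0, 0, -3, 0, 0, 0]
    - [0, 0, -6, 0, 0, 0]
    - [0, 0, -10, 0, 0, 0]
    - [0, 0, -12, 0, 0, 0]
    - [0, 0, -12, 0, 0, 0]
  claw: 4

```text
time_s: 31.8
tcp_pos: [0.506, -0.2814, 0.0998]
eef_rot: [0.003, 0.981, -0.196, 0.003]
wrist_force: [0.9, -1.0, -0.1]
width: 0.0399
```

```bash
python3 - <<'E'
from h import *
import pickle
o,im=snap("wrist","w29"); print(o["tcp_pos"],o["width"],o["wrist_force"]); rel(o,[.5973,-.3183,.08],-1.968)
E
```

```text
[ 0.50597126 -0.28144113  0.0997829 ] 0.03994311417344244 [ 0.90393349 -0.98140863 -0.09058219]
shift cm [ 9.83 -0.11  2.05] turn [ 0.005 -0.008  0.004] n rows>= 2.0090672161206444 0.06500847033218161
```

View pics/w29.png

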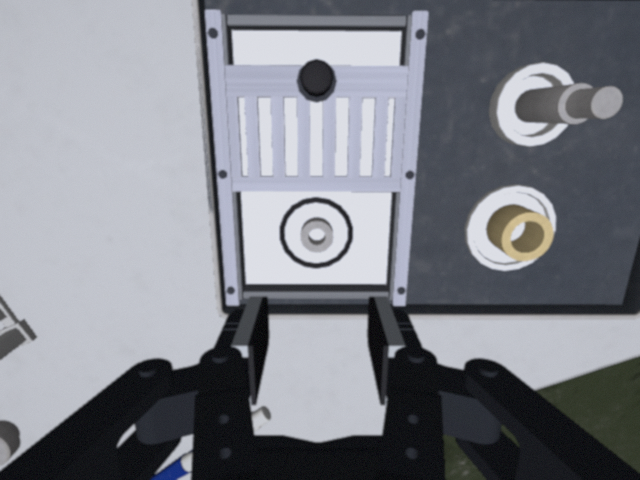

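Collar lies flat inside the ring (317,233). Now go to the knob and close the gate.

Request:
play_rows:
  moves:
    - [4, 0, 0, 0, -0.008, 0]
    - [8, -0.1, 0, 0, -0.008, 0]
    - [9.8, -0.1, 2, 0, -0.008, 0]
    - [9.8, -0.1, 4.5, 0, -0.008, 0]
    - [9.8, -0.1, 4.5, 0, -0.008, 0]
    - [9.8, -0.1, 4.5, 0, -0.008, 0]
  claw: 5

```text
time_s: 32.45
tcp_pos: [0.5942, -0.3162, 0.0514]
eef_rot: [0.0, 0.981, -0.196, -0.004]
wrist_force: [0.3, -0.4, 0.5]
width: 0.0498
```

```bash
python3 - <<'E'
from h import *
o,im=snap("wrist","w30"); C=cam("wrist",o); print(o["tcp_pos"],o["width"],o["wrist_force"]); print(w2px(C,[.5973,-.3183,.055])); rel(o,[.5973,-.3183,.002],-1.968)
E
```

```text
[ 0.59417265 -0.31620928  0.05138281] 0.04975975154872905 [ 0.29559971 -0.38209022  0.48310744]
[318.86176134 275.36840365]
shift cm [0.41 0.06 4.94] turn [0.002 0.009 0.003] n rows>= 0.9905176273219445 0.06354306158806984
```

View pics/w30.png

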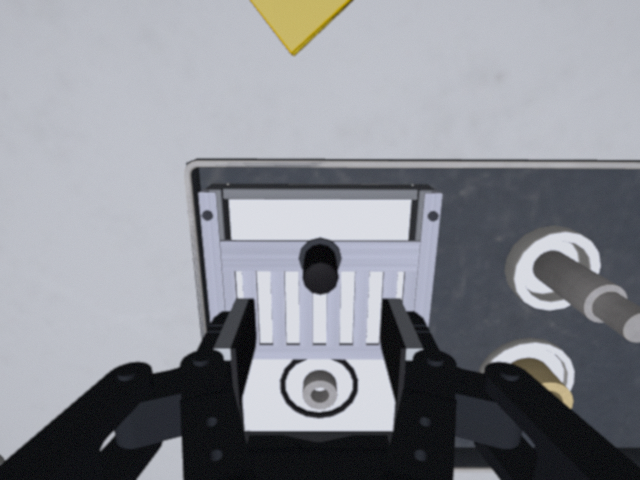

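Request:
play_rows:
  moves:
    - [0.3, 0.1, 1.5, 0, 0.008, 0]
    - [0.3, 0.1, 3, 0, 0.008, 0]
    - [0.3, 0.1, 4.5, 0, 0.008, 0]
    - [0.3, 0.1, 4.9, 0, 0.008, 0]
    - [0.3, 0.1, 4.9, 0, 0.008, 0]

```text
time_s: 33.0
tcp_pos: [0.5963, -0.3185, 0.0027]
eef_rot: [0.001, 0.981, -0.196, -0.0]
wrist_force: [0.1, 0.3, 0.8]
width: 0.0499
```

Request:
play_rows:
  moves:
    - [0, 0, 0, 0, 0, 0]
    - [0, 0, 0, 0, 0, 0]
    - [0, 0, 0, 0, 0, 0]
    - [0, 0, 0, 0, 0, 0]
    - [0, 0, 0, 0, 0, 0]
    - [0, 0, 0, 0, 0, 0]
    - [0, 0, 0, 0, 0, 0]
  claw: 0.5
  force: 40

```text
time_s: 33.7
tcp_pos: [0.5967, -0.3186, 0.0033]
eef_rot: [0.001, 0.981, -0.196, 0.0]
wrist_force: [-0.3, 1.2, 5.4]
width: 0.0163
```

Request:
play_rows:
  moves:
    - [-0.5, 0, 0, 0, 0, 0]
    - [-1.2, 0, 0, 0, 0, 0]
    - [-2, 0, 0, 0, 0, 0]
    - [-2.8, 0, 0, 0, 0, 0]
    - [-3.6, 0, 0, 0, 0, 0]
    - [-4.4, 0, 0, 0, 0, 0]
    - [-5.2, 0, 0, 0, 0, 0]
    - [-6, 0, 0, 0, 0, 0]
    - [-6.5, 0, 0, 0, 0, 0]
    - [-6.7, 0, 0, 0, 0, 0]

```text
time_s: 34.7
tcp_pos: [0.5342, -0.2924, 0.0033]
eef_rot: [0.001, 0.981, -0.196, -0.0]
wrist_force: [3.2, 3.3, 3.1]
width: 0.0163
```

Request:
play_rows:
  moves:
    - [-0.2, 0, 0, 0, 0, 0]
    - [-0.4, 0, 0, 0, 0, 0]
    - [-0.5, 0, 0, 0, 0, 0]
    - [-0.5, 0, 0, 0, 0, 0]

```text
time_s: 35.1
tcp_pos: [0.5303, -0.2908, 0.0034]
eef_rot: [0.001, 0.981, -0.196, 0.001]
wrist_force: [4.0, 1.2, 2.9]
width: 0.0163
```

Request:
play_rows:
  moves:
    - [-0.15, 0, 0, 0, 0, 0]
    - [-0.3, 0, 0, 0, 0, 0]
    - [-0.3, 0, 0, 0, 0, 0]

```text
time_s: 35.4
tcp_pos: [0.5305, -0.2909, 0.0034]
eef_rot: [0.002, 0.981, -0.196, 0.004]
wrist_force: [8.7, 1.0, -2.0]
width: 0.0164
```

Request:
play_rows:
  moves:
    - [-0.15, 0, 0, 0, 0, 0]
    - [-0.3, 0, 0, 0, 0, 0]
    - [-0.3, 0, 0, 0, 0, 0]

```text
time_s: 35.7
tcp_pos: [0.5307, -0.2911, 0.0034]
eef_rot: [0.003, 0.98, -0.197, 0.007]
wrist_force: [9.1, 1.5, -1.5]
width: 0.0161
```

Request:
play_rows:
  moves:
    - [-0.15, 0, 0, 0, 0, 0]
    - [-0.15, 0, 0, 0, 0, 0]
    - [-0.15, 0, 0, 0, 0, 0]
    - [-0.15, 0, 0, 0, 0, 0]
    - [-0.15, 0, -2, 0, 0, 0]
    - [-0.15, 0, -5, 0, 0, 0]
    - [-0.15, 0, -9, 0, 0, 0]
    - [-0.15, 0, -13, 0, 0, 0]
    - [-2, 0, -17, 0, 0, 0]
    - [-4, 0, -20, 0, 0, 0]
  claw: 5

```text
time_s: 36.7
tcp_pos: [0.4914, -0.2745, 0.2053]
eef_rot: [0.004, 0.98, -0.197, 0.008]
wrist_force: [-0.0, 0.1, 0.1]
width: 0.0498
```

Request:
play_rows:
  moves:
    - [0, 0, 0, 0, 0, 0]
    - [0, 0, 0, 0, 0, 0]

```text
time_s: 36.9
tcp_pos: [0.4914, -0.2748, 0.2062]
eef_rot: [0.005, 0.98, -0.197, 0.009]
wrist_force: [0.6, -0.3, -0.9]
width: 0.0503
```

```bash
python3 - <<'E'
from h import *
o,im=snap("wrist","w31"); C=cam("wrist",o); print(o["tcp_pos"],o["width"],o["wrist_force"]); 
k=np.array([.5033,-.2798,.055])+.029*np.array([np.cos(.397),-np.sin(.397),0]); print(k,w2px(C,k))
cv2.imwrite("pics/w31z.png",cv2.resize(im[0:400,150:640],None,fx=1.5,fy=1.5))
snap("side","d31",(250,190,410,350),3.7); snap("scene","s31",(250,150,450,420),2.2)
E
```

```text
[ 0.49139028 -0.27478396  0.20617867] 0.0502882672257787 [ 0.59353605 -0.30370174 -0.88705379]
[ 0.53004453 -0.29101295  0.055     ] [316.65124866 162.06285092]
```

View pics/w31z.png

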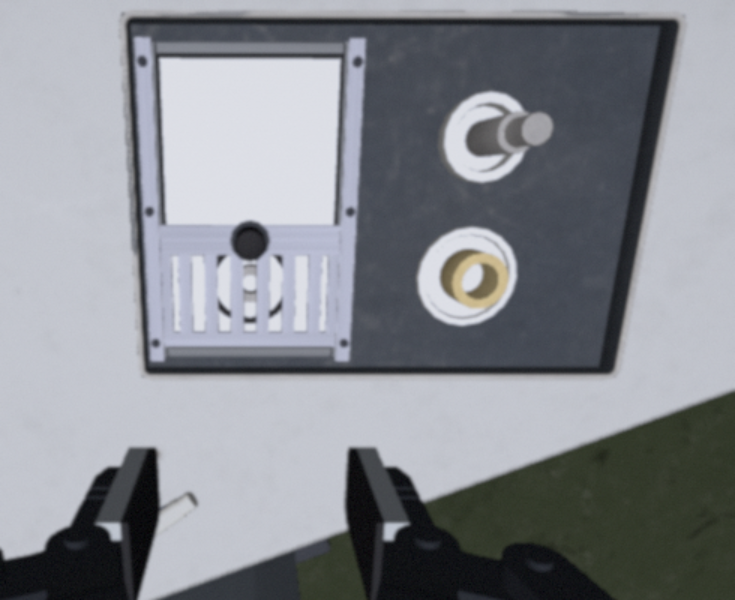

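View pics/d31.png

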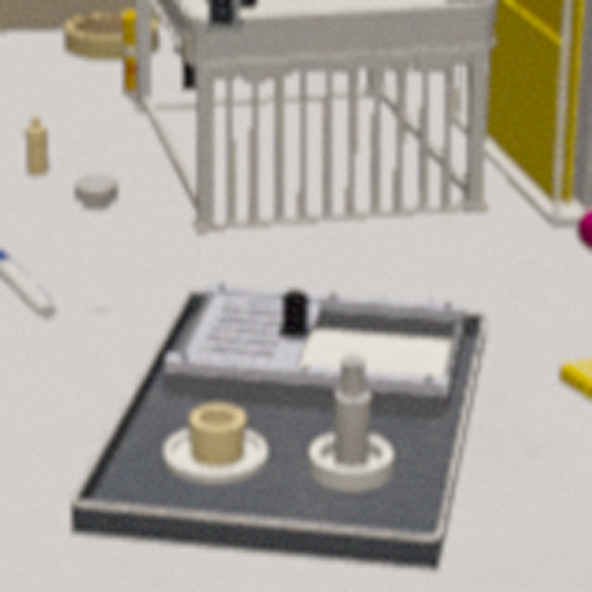

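View pics/s31.png

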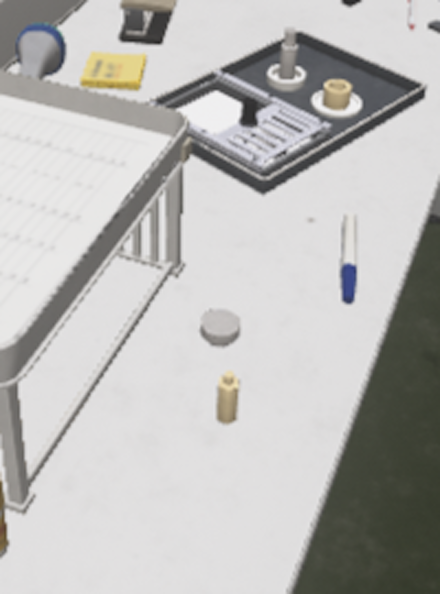

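```bash
python3 - <<'E'
from h import *
im=cv2.imread("pics/w31_raw.png"); z=cv2.resize(im[130:245,235:395],None,fx=5,fy=5,interpolation=cv2.INTER_CUBIC); cv2.imwrite("pics/w31y.png",z)
o=bot.get_obs(); C=cam("wrist",o); print(px2w(C,316.7,160.3,.055))
E
```

```text
[ 0.53069238 -0.2906064   0.055     ]
```

View pics/w31y.png

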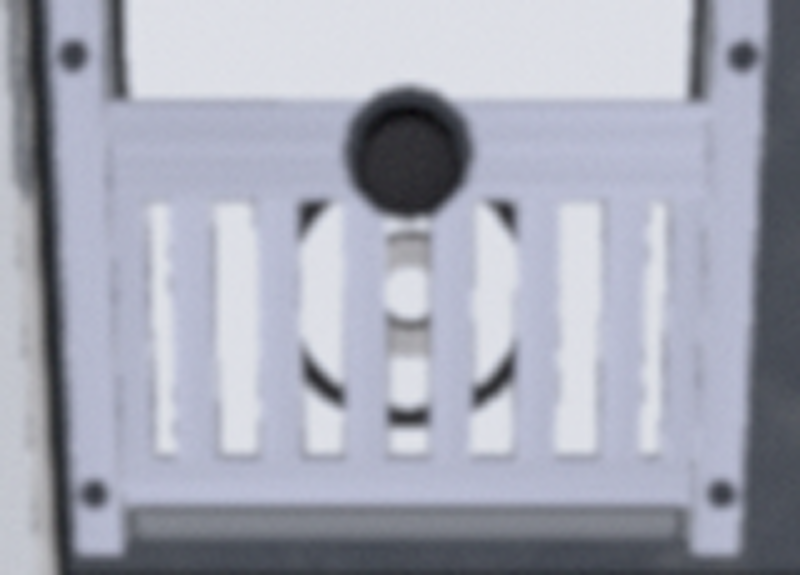

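```bash
python3 - <<'E'
from station import bot
print(bot.job_done()); print(bot.get_obs()["time_s"])
E
```

```text
the job is handed in; nothing more can be done
None
the job is handed in; nothing more can be done
```

The shaft kit is made up in the order asked and handed in at about 37 s of the 120 s:
- **Shaft:** standing upright in the deep cup.
- **Bushing:** flat in the wide dish.
- **Collar:** flat inside the pocket ring, with the gate slid shut over it.

**Last checks**
- **Kit:** the final wrist, side and scene pictures show all three parts as listed, and the collar is visible through the gate's bars.
- **Gate:** it travelled 72 mm to a hard stop. After I let go, the knob measured within 0.4 mm of that stop, and the plate lies against the end wall.
- **Left alone:** the hexagonal stand-off and the steel knob are where they started, and the arm finished clear of everything.
- **Forces:** the highest wrist force I read was about 14 N, while opening the gate.

**What disagreed**
- **Finger tips:** they sat roughly 27–35 mm farther back than the TCP description says. I regripped the shaft and the collar lower, and set the grip heights from the pictures.
- **Side camera:** its positions were about 6 to 15 mm off in y from the wrist camera, so I used the wrist camera for positions.
- **Knob position:** it read about 1.8 mm off the shut position worked out from my pocket estimate, so I relied on the stop and the plate instead.

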